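# Thread the axle through the lattice turning stand

### The job

Take the axle with the orange handle from its wooden rest and slide it through the first bearing of the turning stand, through the clay lattice lying in the cradle, and through the second bearing, until its flange is fully home against the first bearing; then let go. Feel your way in and do not force it: the axle must never press on the stand or the lattice with 25 newtons or more. Leave the lattice in its cradle and do not disturb the other things on the table.

Things in the scene. Friction and masses are not known exactly. Their poses are not given: they have to be found in the camera images.
- rig: Turning stand: aluminium base plate 170 x 190 x 20 mm fixed to the table, with a black cradle and two bearings. Origin at the centre of the plate's underside, z up; y runs along the bearings, the axle comes in from +y and travels towards -y; x is sideways. Nominal bearing line: x = 0, z = 100 mm; bearing plates 70 mm wide, nominal tops at 128 mm; home: flange face at y = +80 mm.
- rig_carriage (a point): Point fixed to the base on the nominal bearing line, midway (x = y = 0, z = 100 mm). The bearings stand on a clamped adjustable carriage whose setting this pose does NOT show: both together sit up to 9 mm either way in the stand's x and 8 mm up or down from the nominal line, same amount for both, parallel to y, and do not yield. The axle must find them by feel.
- rig_first (a point): Nominal centre of the first bearing's mouth (stand y = +80 mm; true one off by the carriage setting): a blue 56 mm square face with a brass 45 degree cone, 38 mm wide at the face and 13 mm deep, leading to a bore 12 mm in diameter and 12 mm long, which ends at y = +55 mm. The flange seats on the blue face.
- rig_second (a point): Nominal centre of the second bearing's mouth (stand y = -55 mm; true one off by the same setting): same shape, bore from y = -68 to -80 mm.
- axle: The axle: origin on its axis at the flange's front face. Steel shaft 10 mm in diameter, 190 mm long (last 6 mm taper to 9 mm) towards the axle's -y; flange: dark disc 48 mm wide, 5 mm thick (y 0 to +5); orange square handle 24 x 24 x 50 mm (y +5 to +55). 0.13 to 0.20 kg, balance point in the handle's front half. Starts level on its rest, axis 45 mm above the table, handle to the robot's left.
- axle_grip (a point): Centre of the orange handle, on the axis, 30 mm behind the flange face: the place to grip, from above, across the 24 mm width; it starts 45 mm above the table and its sides are free down to the rest's 8 mm foot.
- axle_tip (a point): The very tip of the shaft, on the axis, 190 mm in front of the flange face.
- lattice: Clay-coloured lattice column, 76 mm diameter, 100 mm long, 0.18 to 0.35 kg, loose in the stand's cradle. Origin at its middle, axis along its y (and the stand's y), nominally 100 mm above the table. Its two end rings have round openings 40 mm in diameter, which the axle passes freely wherever the bearings are set.
- rest: Wooden rest of the axle, fixed: foot 60 x 200 x 8 mm, origin under the middle of the lying axle, y along the axle. The handle lies on a post 16 mm wide (33 mm high), the shaft in a notch 70 mm towards -y whose cheeks end 50 mm above the table: lift the axle straight up.
- spray_a: Bystander: clear spray bottle with white head, 66 mm diameter, 186 mm high; origin under its foot.
- spray_b: Bystander: clear spray bottle with white head, 66 mm diameter, 186 mm high; origin under its foot.
- media: Bystander: green glass bottle with blue cap, 80 mm diameter, 170 mm high; origin under its foot.
- beaker: Bystander: glass beaker, 70 mm diameter, 90 mm high; origin under its foot.
- weight: Bystander: brass calibration weight, 32 mm diameter, 44 mm high; origin under its foot.
- driver: Bystander: screwdriver with yellow handle lying flat; origin at its underside.
- spare: Bystander: spare steel ring, 38 mm diameter, 12 mm high; origin at its underside.
Mind the look-alikes: they are no part of the job. What is shaped like the axle but yellow is not meant.

How it is judged:
By the outcome, as a careful person would: the job done as asked, in the order asked, and still so for the second after the job is handed in, with the robot touching nothing.
It also fails if it takes over 72 s, if anything falls off the work surface, if the arm or the gripper's body presses on something with over 40 N, if the wrist force passes 120 N, or if a joint passes its speed limit or range.

### The arm

A 6-joint arm with a two-finger parallel gripper is mounted at the origin on the work surface. World frame = base frame: x ahead of the robot, y to its left, z up, the work surface at z = 0. Lengths are in m, angles in rad, forces in N, time in s.
With the tool pointing down it reaches from about 0.225 to 0.875 m from the base axis. Payload 3.4 kg.
Tool frame: the origin (TCP) lies at the very end of the fingers, on their centre line; the grasp point (between the pads) lies behind it (manip.tcp_to_grasp is the z of the grasp point in the tool frame, in m); z points along the fingers, y is the direction in which the jaws open and shut (so a half turn about z gives the same grasp; the last joint's range is limited). The gripper opens to 85 mm and grips with 20 to 120 N. Pads are 22 mm wide; open, the fingers measure 114 mm over their backs; the gripper's body (76 mm by 85 mm) begins 54 mm behind the grasp point. The pads swing forward as they close: fully open they stand 13 mm farther back than shut.
Start: joints at [-1.229, 0.276, 1.505, -0, 1.361, -0.121], TCP at [0.257, -0.515, 0.231] pointing down, gripper open.
Joint ranges: [-2.89, 2.89], [-0.75, 2.08], [0.22, 2.7], [-1.18, 4.32], [0.11, 2.71], [-2.7, 2.7]. Speed limits (rad/s): [2.57, 2.57, 3.14, 3.14, 3.14, 3.14].

### API

Orientations are given as a unit quaternion [w, x, y, z].
In Python, from rig import manip, eyes gives the robot as it stands.
- The arm moves only by the tool servo_tool, never from a script. Its argument "increments" is a list of rows, each an object with "slide": the shift along the tool's x, y, z in m, a list of three; "spin": the turn about the tool's z in degrees. A call has 1 to 8 rows; each row shifts and turns the commanded pose from where the row before left it, along the tool's axes as they then stand; what a row does not reach is not made up. A row lasts 1/10 s, in which the tool goes at most 50 mm and 8.59 degrees, less where a joint would pass 70% of its speed; a pose out of reach is approached as far as the arm can. A call is refused whole if a number of a shift passes 0.05 or a number of a turn 8.59, either way. A call with a gripper value outside its range is refused whole. "hand" is the opening, from 0 (shut) to 1 (fully open), set as the call begins (left out, the last holds). The fingers move at their own pace and stop on an object; "newtons" is the grip in N (left out, the last holds). Time passes only in rows, so rows that do not move let the fingers close. It gives the time, the measured TCP pose, the force and the opening at its end, in the units of the state.
- manip.get_state(): the state, without advancing time (a new reading comes with each control period).
- eyes.get_image(name): name is "scene" or "top" or "wrist"; returns the picture (400x640x3 uint8, blue, green, red); there is no depth.
- eyes.calibration(name): a dict with "fx", "fy", "cx", "cy" (pixels), "rvec" (rotation vector, rad) and "tvec" (3), from world to camera coordinates, as OpenCV has them; the wrist camera has in their place "hand_eye" (4x4, takes a point from camera to tool coordinates, whose origin is the TCP and whose axes are the flange's). Camera axes: x right, y down, z forward; pixel columns grow to the right and rows downward; lengths in m; the calibration is good to about 2 mm. A picture is of the moment at which its call begins: read the wrist's pose just before it. calibration takes no time and is no camera call.
- manip.sign_off(): hands the job in, once; it reports no verdict.
The state is a dict: "clock": time; "qpos": joint angles; "qd": joint speeds; "effort": joint torques, N m; "position": TCP position; "ee_rot": TCP orientation; "contact_force": force on the tool from outside, world axes, zero at the start; "moment": the same for the moment, N m; "width": finger opening in m.
Only numpy, scipy, OpenCV 4.12 (cv2) and the standard library are available. Lean on these libraries where they do the work, as an engineer would, in place of code of your own. Each camera call takes 0.05 s, during which the arm holds its last target.

## Working session

There is one attempt and no reset: what is moved stays moved. The work goes in short steps, Python scripts to look and compute and a tool call to move; the robot and the scene stay as the last step left them, time stands still between calls to the robot, and variables do not carry over. Pictures are saved under pics/ and viewed, and the job is handed in when it is done.

Besides the shell and the picture viewer there is one more tool, called after "Request:" as name(argument=value, ...), one argument or row to a line, values as JSON. servo_tool: Moves the arm, as the interface text tells. Its arguments: {"type":"object","properties":{"increments":{"type":"array","items":{"type":"object","properties":{"slide":{"type":"array","items":{"type":"number"}},"spin":{"type":"number"}}}},"hand":{"type":"number"},"newtons":{"type":"number"}},"required":["increments"]}

```bash
ls; mkdir -p pics; python3 - <<'E'
from rig import manip, eyes
import cv2
print(manip.get_state(), manip.tcp_to_grasp)
for n in ["scene","top","wrist"]:
    c=eyes.calibration(n); print(n,c)
    cv2.imwrite(f"pics/{n}0.png",eyes.get_image(n))
E
```

```text
pics
{'clock': 0.0, 'qpos': array([-1.22897686e+00,  2.76588303e-01,  1.50616399e+00, -2.51150423e-05,
        1.36066992e+00, -1.21021506e-01]), 'qd': array([ 0.00139761,  0.00119596,  0.0012171 ,  0.0007348 , -0.00043475,
        0.00189659]), 'effort': array([ 9.14729071e-06, -4.16765249e+01, -2.45805269e+01,  5.46781155e-05,
        1.08846888e-02,  2.17872577e-05]), 'position': array([ 0.2565282 , -0.51400688,  0.23043122]), 'ee_rot': array([-9.07858060e-04,  9.73340563e-01,  2.29362838e-01, -1.12989906e-04]), 'contact_force': array([-0.39014519,  0.11233569, -0.0854535 ]), 'moment': array([-0.01695142, -0.00358842, -0.08767323]), 'width': 0.08573745238755892} -0.0187
scene {'fx': 388.28756711845443, 'fy': 388.28756711845443, 'cx': 312.02801034906173, 'cy': 202.15189726392197, 'rvec': array([ 1.04590875,  2.67320516, -0.72544747]), 'tvec': array([ 0.36911283, -0.294548  ,  1.26661092])}
top {'fx': 369.14287418218, 'fy': 369.14287418218, 'cx': 320.4544996214734, 'cy': 203.5034089324949, 'rvec': array([ 2.14088882, -2.09025908,  0.19642363]), 'tvec': array([0.02695335, 0.56228996, 0.89632141])}
wrist {'fx': 333.1052342119361, 'fy': 333.1052342119361, 'cx': 322.84016390698986, 'cy': 193.22150587763898, 'hand_eye': array([[ 8.96355097e-04, -9.60088465e-01, -2.79695077e-01,
         7.07606632e-02],
       [ 9.99999540e-01,  7.64838549e-04,  5.79352404e-04,
        -2.76261793e-04],
       [-3.42307983e-04, -2.79695468e-01,  9.60088708e-01,
        -1.42739087e-01],
       [ 0.00000000e+00,  0.00000000e+00,  0.00000000e+00,
         1.00000000e+00]])}
```

View pics/scene0.png

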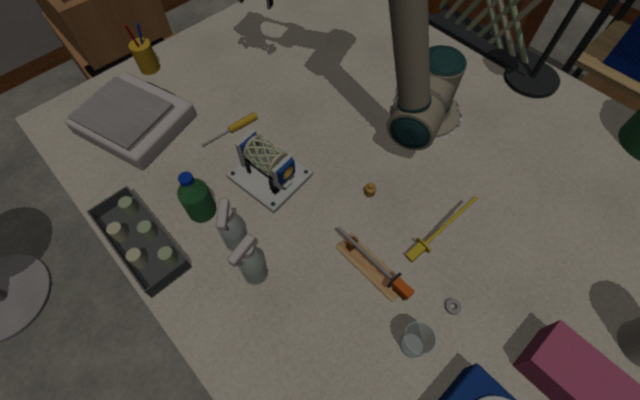

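View pics/top0.png

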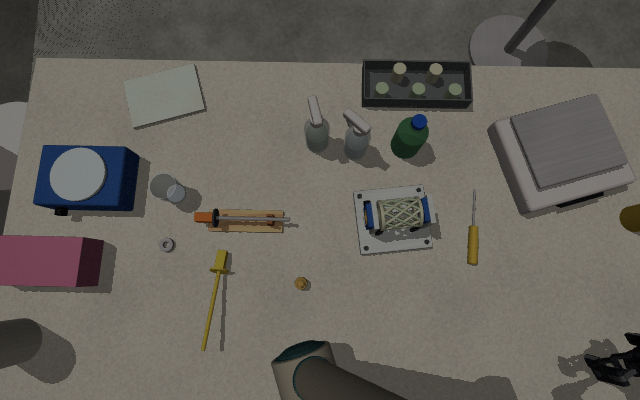

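View pics/wrist0.png

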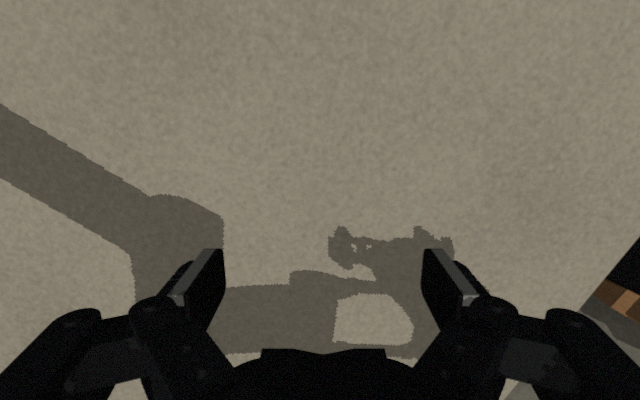

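The top view shows the orange handle near (203,216) with its shaft running right to (297,222). The stand is near (393,220), with its first bearing at (368,214). The yellow look-alike is at (215,300).

```bash
cat > h.py <<'E'
import numpy as np, cv2
from rig import manip, eyes
from scipy.spatial.transform import Rotation as R
def cam(n, st=None):
    c=eyes.calibration(n)
    if n=="wrist":
        st=st or manip.get_state()
        q=st["ee_rot"]; T=np.eye(4); T[:3,:3]=R.from_quat([q[1],q[2],q[3],q[0]]).as_matrix(); T[:3,3]=st["position"]
        M=T@c["hand_eye"]; return c,M[:3,:3],M[:3,3]
    Rm=cv2.Rodrigues(c["rvec"])[0]; return c,Rm.T,-Rm.T@c["tvec"]
def ray(n,uv,st=None):
    c,Rw,o=cam(n,st); d=Rw@np.array([(uv[0]-c["cx"])/c["fx"],(uv[1]-c["cy"])/c["fy"],1.]); return o,d/np.linalg.norm(d)
def onz(n,uv,z,st=None):
    o,d=ray(n,uv,st); return o+d*(z-o[2])/d[2]
def proj(n,p,st=None):
    c,Rw,o=cam(n,st); q=Rw.T@(np.array(p)-o); return np.array([c["fx"]*q[0]/q[2]+c["cx"],c["fy"]*q[1]/q[2]+c["cy"]])
def two(n1,a,n2,b):
    o1,d1=ray(n1,a);o2,d2=ray(n2,b)
    s=np.linalg.lstsq(np.c_[d1,-d2],o2-o1,rcond=None)[0]; p,q=o1+s[0]*d1,o2+s[1]*d2
    return (p+q)/2,np.linalg.norm(p-q)
E
python3 - <<'E'
from h import *
im=cv2.imread("pics/top0.png")
a=cv2.resize(im[180:270,180:310],None,fx=6,fy=6,interpolation=cv2.INTER_CUBIC);cv2.imwrite("pics/ta.png",a)
b=cv2.resize(im[170:270,340:450],None,fx=6,fy=6,interpolation=cv2.INTER_CUBIC);cv2.imwrite("pics/tb.png",b)
s=cv2.imread("pics/scene0.png")
b=cv2.resize(s[120:220,215:325],None,fx=6,fy=6,interpolation=cv2.INTER_CUBIC);cv2.imwrite("pics/sb.png",b)
hsv=cv2.cvtColor(im,cv2.COLOR_BGR2HSV)
m=cv2.inRange(hsv,(5,170,100),(14,255,255)); n,l,st,ce=cv2.connectedComponentsWithStats(m)
for i in range(1,n):
    if st[i,4]>15: print(st[i],ce[i],onz("top",ce[i],.057))
print(cam("top")[2],cam("scene")[2])
E
```

```text
[194 213  18   8 138] [202.86956522 216.54347826] [0.52005651 0.34022567 0.057     ]
[0.37844485 0.03000032 0.98801216] [0.86822508 0.41213221 0.95059891]
```

View pics/ta.png

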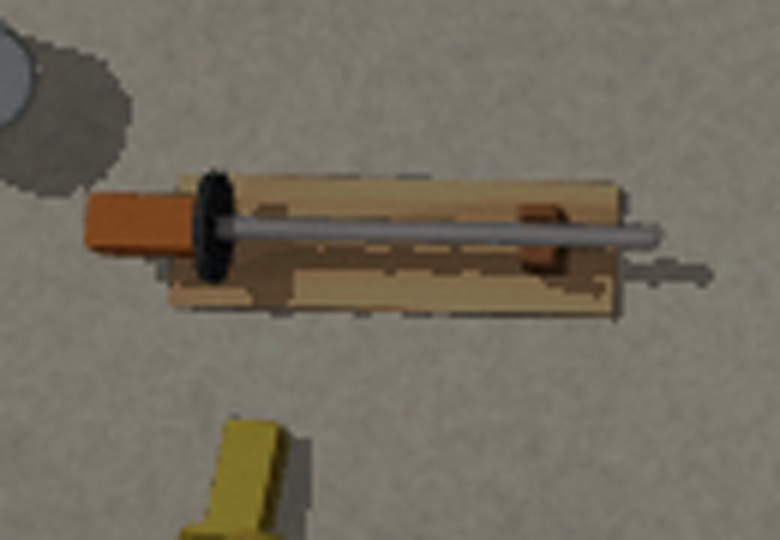

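View pics/tb.png

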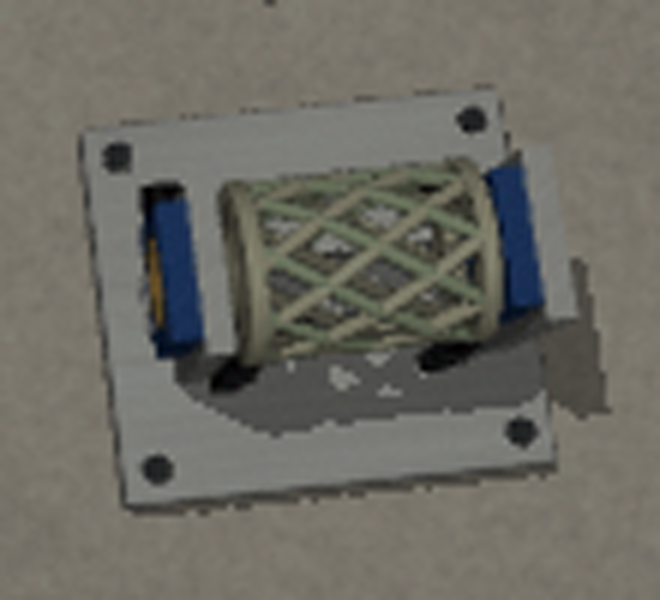

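View pics/sb.png

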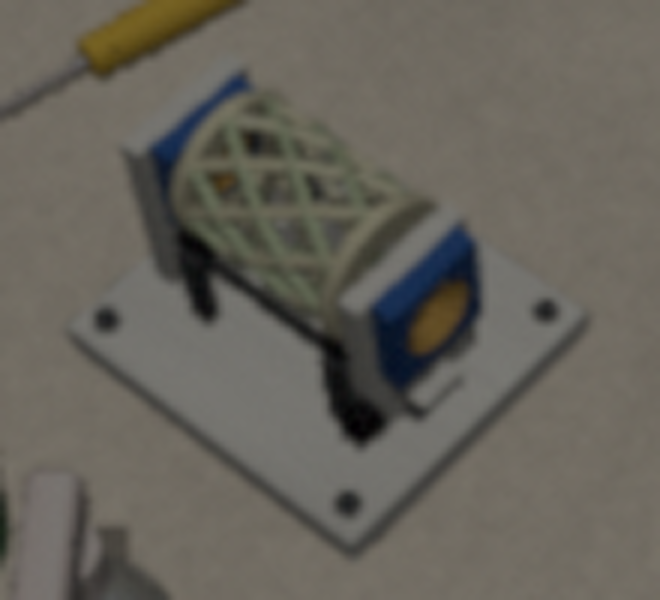

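```bash
python3 - <<'E'
from h import *
f=lambda p:(p[0]/6+340-.4,p[1]/6+170-.4)
P=[onz("top",f(p),.02) for p in [(80,132),(498,88),(555,468),(127,508)]]
H=[onz("top",f(p),.02) for p in [(117,156),(471,120),(522,432),(157,469)]]
print(np.round(P,4),np.mean(P,0)); print(np.round(H,4),np.mean(H,0))
g=lambda p:(p[0]/6+215-.4,p[1]/6+120-.4)
S=[onz("scene",g(p),.02) for p in [(107,320),(348,503),(546,311)]]; print(np.round(S,4))
for Q in (P,H):
    a=Q[1]-Q[0];b=Q[2]-Q[3];c=Q[0]-Q[3];d=Q[1]-Q[2]
    print(np.degrees([np.arctan2(v[0],-v[1]) for v in(a,b)]),np.degrees([np.arctan2(v[1],v[0]) for v in(c,d)]),[np.linalg.norm(v) for v in (a,b,c,d)])
k=lambda p:(p[0]/6+180-.4,p[1]/6+180-.4)
for p in [(215,227),(657,237)]: print(onz("top",k(p),.047))
for p in [(88,222),(195,222)]: print(onz("top",k(p),.057))
st=manip.get_state();q=st["ee_rot"];print(R.from_quat([q[1],q[2],q[3],q[0]]).as_matrix().round(3))
E
```

```text
[[ 0.6029 -0.0457  0.02  ]
 [ 0.6275 -0.2332  0.02  ]
 [ 0.458  -0.253   0.02  ]
 [ 0.4363 -0.0673  0.02  ]] [ 0.53118247 -0.14978627  0.02      ]
[[ 0.5923 -0.0623  0.02  ]
 [ 0.6125 -0.2207  0.02  ]
 [ 0.4733 -0.2392  0.02  ]
 [ 0.4534 -0.0803  0.02  ]] [ 0.53287432 -0.15060231  0.02      ]
[[ 0.6116 -0.2215  0.02  ]
 [ 0.5914 -0.0631  0.02  ]
 [ 0.4525 -0.0805  0.02  ]]
[7.47771618 6.67739721] [7.39233636 6.6738202 ] [np.float64(0.18906702647289458), np.float64(0.18694079641624908), np.float64(0.16806991870945134), np.float64(0.17069767520921633)]
[7.26107995 7.13354987] [7.37895398 7.57319746] [np.float64(0.15963758012319879), np.float64(0.16011477145274947), np.float64(0.14006511820238063), np.float64(0.14042329165478276)]
[0.52002033 0.31084113 0.047     ]
[0.52016102 0.12029071 0.047     ]
[0.51939149 0.36225961 0.057     ]
[0.52046711 0.3165657  0.057     ]
[[ 0.895  0.446 -0.   ]
 [ 0.446 -0.895  0.001]
 [ 0.    -0.001 -1.   ]]
```

```bash
cat >> h.py <<'E'
def yaw_of(st):
    q=st["ee_rot"]; M=R.from_quat([q[1],q[2],q[3],q[0]]).as_matrix(); return np.degrees(np.arctan2(M[1,0],M[0,0])),M
def plan(target,yaw,n,dec=3,start=None):
    """rows towards world target [x,y,z], tool-x yaw (deg)"""
    st=manip.get_state(); y0,M=yaw_of(st); p=np.array(st["position"]) if start is None else np.array(start)
    dp=(np.array(target)-p)/n; ds=-(yaw-y0)/n
    print("now",p.round(4),"yaw",round(y0,2),"axes z",M[:,2].round(4))
    ang=y0
    for i in range(n):
        a=np.radians(ang); X=np.array([np.cos(a),np.sin(a),0]);Y=np.array([np.sin(a),-np.cos(a),0])
        print([round(float(dp@X),dec),round(float(dp@Y),dec),round(float(-dp[2]),dec)],round(ds,2)); ang-=ds
E
python3 - <<'E'
from h import *
plan([.515,-.005,.25],97.3,16)
E
```

```text
now [ 0.2566 -0.5142  0.2306] yaw 26.52 axes z [-5.0e-04  1.3e-03 -1.0e+00]
[0.029, -0.021, -0.001] -4.42
[0.03, -0.019, -0.001] -4.42
[0.032, -0.017, -0.001] -4.42
[0.033, -0.014, -0.001] -4.42
[0.034, -0.012, -0.001] -4.42
[0.035, -0.009, -0.001] -4.42
[0.035, -0.006, -0.001] -4.42
[0.036, -0.003, -0.001] -4.42
[0.036, -0.001, -0.001] -4.42
[0.036, 0.002, -0.001] -4.42
[0.035, 0.005, -0.001] -4.42
[0.035, 0.007, -0.001] -4.42
[0.034, 0.01, -0.001] -4.42
[0.033, 0.013, -0.001] -4.42
[0.032, 0.015, -0.001] -4.42
[0.031, 0.018, -0.001] -4.42
```

Request:
servo_tool(
  increments=[
    {"slide":[0.029,-0.021,-0.001],"spin":-4.4},
    {"slide":[0.03,-0.019,-0.001],"spin":-4.4},
    {"slide":[0.032,-0.017,-0.001],"spin":-4.4},
    {"slide":[0.033,-0.014,-0.001],"spin":-4.4},
    {"slide":[0.034,-0.012,-0.001],"spin":-4.4},
    {"slide":[0.035,-0.009,-0.001],"spin":-4.4},
    {"slide":[0.035,-0.006,-0.001],"spin":-4.4},
    {"slide":[0.036,-0.003,-0.001],"spin":-4.4},
  ],
)

```text
clock: 0.95
position: [0.388, -0.2575, 0.2392]
ee_rot: [-0.0, 0.858, 0.514, -0.0]
contact_force: [0.3, 0.6, 0.2]
width: 0.0854
```

Request:
servo_tool(
  increments=[
    {"slide":[0.036,-0.001,-0.001],"spin":-4.4},
    {"slide":[0.036,0.002,-0.001],"spin":-4.4},
    {"slide":[0.035,0.005,-0.001],"spin":-4.4},
    {"slide":[0.035,0.007,-0.001],"spin":-4.4},
    {"slide":[0.034,0.01,-0.001],"spin":-4.4},
    {"slide":[0.033,0.013,-0.001],"spin":-4.4},
    {"slide":[0.032,0.015,-0.001],"spin":-4.4},
    {"slide":[0.031,0.018,-0.001],"spin":-4.4},
  ],
)

```text
clock: 1.75
position: [0.5181, -0.0037, 0.2471]
ee_rot: [-0.0, 0.662, 0.75, -0.0]
contact_force: [0.0, -0.7, 0.6]
width: 0.0857
```

Request:
servo_tool(
  increments=[
    {"slide":[0,0,0]},
    {"slide":[0,0,0]},
  ],
)

```text
$.increments[0]: bad value
```

```bash
python3 - <<'E'
from h import *
import pickle
st=manip.get_state(); im=eyes.get_image("wrist"); cv2.imwrite("pics/w1.png",im); pickle.dump(st,open("w1.pkl","wb"))
print(st["clock"],st["position"],yaw_of(st),st["contact_force"])
E
```

```text
1.75 [ 0.51812346 -0.00374957  0.24713098] (np.float64(97.1051629483829), array([[-1.23690894e-01,  9.92320726e-01, -3.72595529e-04],
       [ 9.92320785e-01,  1.23690828e-01, -1.96355609e-04],
       [-1.48761091e-04, -3.94021689e-04, -9.99999911e-01]])) [ 0.01617949 -0.66814175  0.62924956]
```

View pics/w1.png

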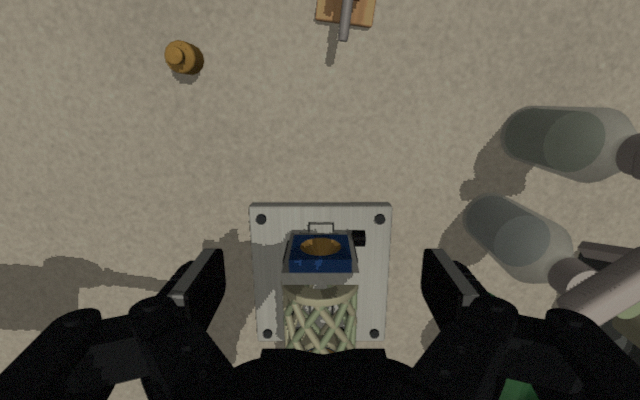

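The wrist view shows the stand's near screws at (261,219) and (380,219), the blue face around (320,252) and the brass cone at (321,247).

```bash
python3 - <<'E'
from h import *
im=cv2.imread("pics/w1.png")
cv2.imwrite("pics/w1z.png",cv2.resize(im[195:295,240:400],None,fx=5,fy=5,interpolation=cv2.INTER_CUBIC))
E
```

```text
(no output)
```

View pics/w1z.png

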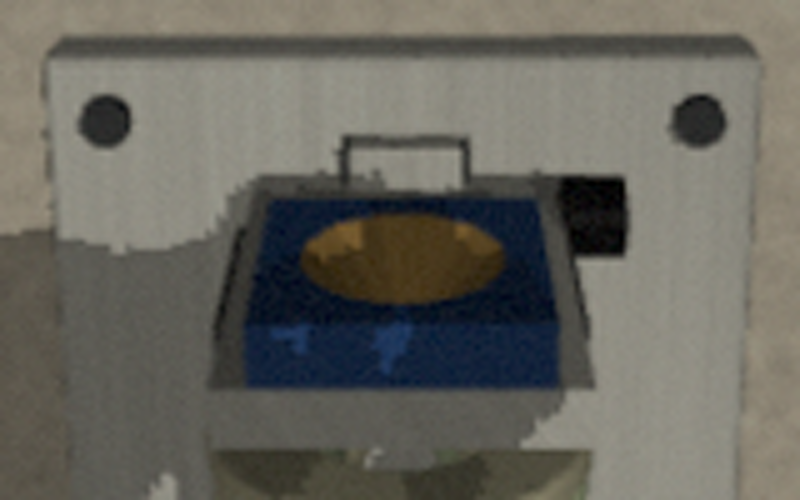

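```bash
python3 - <<'E'
from h import *
import pickle
st=pickle.load(open("w1.pkl","rb"))
im=cv2.imread("pics/w1.png")
g=im.max(2)
def dark(x,y,r=9):
    w=g[y-r:y+r+1,x-r:x+r+1]; m=(w<75)
    n,l,s,c=cv2.connectedComponentsWithStats(m.astype(np.uint8)); i=1+np.argmax(s[1:,4]); return c[i]+[x-r,y-r],s[i,4]
sc=[]
for p in [(261,219),(380,219),(374,333),(266,334)]:
    c,a=dark(*p); sc.append(c); print(c,a)
P=[onz("wrist",c,.02,st) for c in sc]; print(np.round(P,4))
# stand coords: near = +y. image right = tool y?
for a,b in [(0,1),(3,2),(0,3),(1,2)]: print(np.linalg.norm(P[a]-P[b]), np.degrees(np.arctan2(*(P[a]-P[b])[[1,0]])))
C=np.mean(P,0); 
v=(P[0]+P[1]-P[2]-P[3]); yaw=np.degrees(np.arctan2(-v[0],v[1])); v2=P[1]+P[2]-P[0]-P[3]; print("C",C,"yaw",yaw,np.degrees(np.arctan2(v2[1],v2[0])))
t=np.radians(yaw); X=np.array([np.cos(t),np.sin(t),0]);Y=np.array([-np.sin(t),np.cos(t),0])
def face(uv,yf=.08):
    o,d=ray("wrist",uv,st); s=((C+Y*yf-o)@Y)/(d@Y); p=o+s*d; return (p-C)@X*1e3,p[2]*1e3,p
f=lambda p:((p[0]+.5)/5+240-.5,(p[1]+.5)/5+195-.5)
for p in [(245,322),(558,322),(537,198),(268,198)]: print(face(f(p))[:2])
# cone ends
for p in [(300,258),(506,258),(403,212),(403,305)]: print("cone",face(f(p))[:2])
E
```

```text
[260.67073171 218.75609756] 82
[379.45783133 218.62650602] 83
[374.02985075 333.02985075] 67
[267.171875 333.171875] 64
[[ 0.4534 -0.0807  0.02  ]
 [ 0.5928 -0.063   0.02  ]
 [ 0.6134 -0.2225  0.02  ]
 [ 0.4735 -0.2402  0.02  ]]
0.14056038666704893 -172.78712059801077
0.14092240799562294 -172.77534428390487
0.16081013108759404 97.21005381999277
0.16078155624389587 97.33906152346923
C [ 0.53327137 -0.15158296  0.02      ] yaw 7.274551940276049 7.218775131932918
(np.float64(-27.374891374631208), np.float64(120.5527938447647))
(np.float64(28.563122341950788), np.float64(120.80111704258384))
(np.float64(28.705749048664504), np.float64(65.25058347433365))
(np.float64(-27.984511859139438), np.float64(64.95262891410891))
cone (np.float64(-19.294626732427783), np.float64(94.18630871643785))
cone (np.float64(20.65421926494415), np.float64(94.37914521123125))
cone (np.float64(0.5294578582090432), np.float64(72.35470443097486))
cone (np.float64(0.8266765968208353), np.float64(114.07938467346462))
```

```bash
python3 - <<'E'
from h import *
from scipy.optimize import least_squares
c=eyes.calibration("wrist"); K=np.array([[c["fx"],0,c["cx"]],[0,c["fy"],c["cy"]],[0,0,1]])
f=lambda p:((p[0]+.5)/5+240-.5,(p[1]+.5)/5+195-.5)
uv=np.array([(260.67,218.76),(379.46,218.63),(374.03,333.03),(267.17,333.17)]+[f(p) for p in [(245,322),(558,322),(537,198),(268,198)]]+[f((300,258)),f((506,258))])
def model(v):
    o=np.array([(-70,80,20),(70,80,20),(70,-80,20),(-70,-80,20)],float)
    b=np.array([(-28,80,128),(28,80,128),(28,80,72),(-28,80,72),(-19,80,100),(19,80,100)],float)+[v[6],0,v[7]]
    return cv2.projectPoints(np.r_[o,b],v[:3],v[3:6],K,None)[0][:,0]
ok,r,t=cv2.solvePnP(np.array([(-70,80,20),(70,80,20),(70,-80,20),(-70,-80,20)],float),uv[:4],K,None)
s=least_squares(lambda v:(model(v)-uv).ravel(),np.r_[r[:,0],t[:,0],0,-7]); print(s.x[6:],(s.fun.reshape(-1,2)).round(2))
E
```

```text
[ 0.37874508 -4.95261446] [[ 0.14 -0.07]
 [-0.02 -0.14]
 [-0.16  0.05]
 [ 0.03  0.16]
 [-0.43  0.38]
 [ 0.41  0.26]
 [ 0.05  0.06]
 [ 0.23  0.15]
 [ 0.76 -0.4 ]
 [-1.   -0.47]]
```

```bash
python3 - <<'E'
from h import *
plan([.52,.29,.25],90,8)
E
```

```text
now [0.5209 0.0011 0.2472] yaw 97.37 axes z [ 0.0032  0.0057 -1.    ]
[0.036, 0.005, -0.0] 0.92
[0.036, 0.004, -0.0] 0.92
[0.036, 0.003, -0.0] 0.92
[0.036, 0.003, -0.0] 0.92
[0.036, 0.002, -0.0] 0.92
[0.036, 0.002, -0.0] 0.92
[0.036, 0.001, -0.0] 0.92
[0.036, 0.0, -0.0] 0.92
```

Request:
servo_tool(
  increments=[
    {"slide":[0.036,0.005,0.0],"spin":0.9},
    {"slide":[0.036,0.004,0.0],"spin":0.9},
    {"slide":[0.036,0.003,0.0],"spin":0.9},
    {"slide":[0.036,0.003,0.0],"spin":0.9},
    {"slide":[0.036,0.002,0.0],"spin":0.9},
    {"slide":[0.036,0.002,0.0],"spin":0.9},
    {"slide":[0.036,0.001,0.0],"spin":0.9},
    {"slide":[0.036,0.0,0.0],"spin":0.9},
  ],
  hand=0.6,
)

```text
clock: 2.6
position: [0.5186, 0.285, 0.247]
ee_rot: [0.0, 0.709, 0.705, -0.0]
contact_force: [0.1, -0.8, 0.4]
width: 0.0512
```

Request:
servo_tool(
  increments=[
    {"slide":[0.0,0.0,0.0],"spin":0.0},
    {"slide":[0.0,0.0,0.0],"spin":0.0},
  ],
)

```text
clock: 2.8
position: [0.5185, 0.2839, 0.2467]
ee_rot: [0.0, 0.708, 0.706, -0.001]
contact_force: [-0.1, -0.3, -0.6]
width: 0.0514
```

```bash
python3 - <<'E'
from h import *
import pickle
st=manip.get_state(); im=eyes.get_image("wrist"); cv2.imwrite("pics/w2.png",im); pickle.dump(st,open("w2.pkl","wb"))
print(st["clock"],st["position"],yaw_of(st),st["contact_force"],st["width"])
E
```

```text
2.8 [0.51851626 0.28392222 0.24668904] (np.float64(89.81124830583978), array([[ 3.29432988e-03,  9.99994131e-01, -9.41198144e-04],
       [ 9.99993758e-01, -3.29552814e-03, -1.27441936e-03],
       [-1.27751363e-03, -9.36993911e-04, -9.99998745e-01]])) [-0.07653741 -0.31043332 -0.59107837] 0.05138889696818334
```

View pics/w2.png

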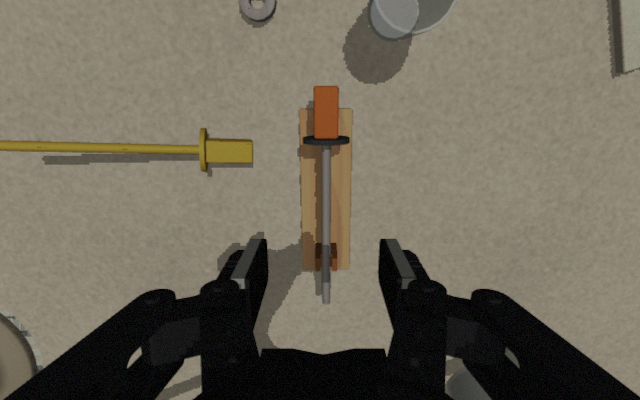

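The axle lies vertically in this view: handle at (326,112), flange at row 140, tip at (326,302). The beaker is clear at upper right.

```bash
python3 - <<'E'
from h import *
import pickle
st=pickle.load(open("w2.pkl","rb")); im=cv2.imread("pics/w2.png"); hsv=cv2.cvtColor(im,cv2.COLOR_BGR2HSV)
m=cv2.inRange(hsv,(4,170,90),(14,255,255))
for r in range(86,140,6):
    x=np.where(m[r,300:350])[0]; print(r,x.min()+300,x.max()+300,(onz("wrist",((x.min()+x.max())/2+300,r),.057,st)).round(4))
for r in range(150,305,15):
    row=im[r,312:342].astype(int); d=row.max(1)-row.min(1); x=np.where(d<22)[0]; 
    if len(x): print(r,x+312, onz("wrist",(312+x.mean(),r),.045,st).round(4))
for r in [86,87,137,140,302]: print(r,onz("wrist",(326,r),.057 if r<140 else .045,st).round(4))
print(onz("wrist",(395,10),.0,st))
E
```

```text
86 318 336 [0.5223 0.364  0.057 ]
92 315 337 [0.5213 0.3585 0.057 ]
98 315 337 [0.5213 0.353  0.057 ]
104 314 337 [0.5208 0.3475 0.057 ]
110 314 337 [0.5208 0.3419 0.057 ]
116 314 337 [0.5208 0.3362 0.057 ]
122 314 337 [0.5208 0.3305 0.057 ]
128 314 337 [0.5208 0.3247 0.057 ]
134 314 337 [0.5208 0.3188 0.057 ]
150 [321 322 323 324 325 326 327 328 329 330] [0.5209 0.3011 0.045 ]
165 [321 322 323 324 325 326 327 328 329] [0.5204 0.2852 0.045 ]
180 [322 323 324 325 326 327 328 329] [0.5209 0.269  0.045 ]
195 [322 323 324 325 326 327 328 329] [0.5209 0.2523 0.045 ]
210 [322 323 324 325 326 327 328 329] [0.5209 0.2352 0.045 ]
225 [322 323 324 325 326 327 328 329] [0.5209 0.2176 0.045 ]
240 [322 323 324 325 326 327 328 329] [0.5209 0.1995 0.045 ]
255 [322 323 324 325 326 327 328 329] [0.5209 0.181  0.045 ]
270 [312 313 314 321 322 323 324 325 326 327 328 329 330] [0.5176 0.1619 0.045 ]
285 [315 316 317 318 319 320 321 322 323 324 325 326 327 328 329 330 331 334
 335 336 337] [0.5208 0.1422 0.045 ]
300 [319 320 322 323 324 325 326 327 328 329 330] [0.5201 0.122  0.045 ]
86 [0.5213 0.364  0.057 ]
87 [0.5213 0.3631 0.057 ]
137 [0.5213 0.3159 0.057 ]
140 [0.5214 0.3114 0.045 ]
302 [0.5215 0.1192 0.045 ]
[5.94172051e-01 4.41197006e-01 5.55111512e-17]
```

Request:
servo_tool(
  increments=[
    {"slide":[0.02,0.001,0.02],"spin":-0.2},
    {"slide":[0.02,0.001,0.03],"spin":0.0},
    {"slide":[0.0155,0.0005,0.04],"spin":0.0},
    {"slide":[0.0,0.0,0.04],"spin":0.0},
    {"slide":[0.0,0.0,0.02],"spin":0.0},
    {"slide":[0.0,0.0,0.0],"spin":0.0},
    {"slide":[0.0,0.0,0.0],"spin":0.0},
  ],
)

```text
clock: 3.55
position: [0.5222, 0.3382, 0.0978]
ee_rot: [0.0, 0.708, 0.706, 0.0]
contact_force: [0.9, 1.4, -0.2]
width: 0.0511
```

```bash
python3 - <<'E'
from h import *
st=manip.get_state()
print(st["clock"],st["position"],yaw_of(st),st["contact_force"],st["width"])
plan([.5208,.3395,.0265],90,4,4)
cv2.imwrite("pics/w3.png",eyes.get_image("wrist"))
E
```

```text
3.55 [0.52221847 0.33822275 0.09777237] (np.float64(89.83539663327922), array([[ 2.87286666e-03,  9.99995811e-01,  3.51643374e-04],
       [ 9.99995838e-01, -2.87277327e-03, -2.65791464e-04],
       [-2.64780159e-04,  3.52405494e-04, -9.99999903e-01]])) [ 0.87401782  1.39276586 -0.17911509] 0.051072084060546516
now [0.5222 0.3382 0.0978] yaw 89.84 axes z [ 4.e-04 -3.e-04 -1.e+00]
[0.0003, -0.0004, 0.0178] -0.04
[0.0003, -0.0004, 0.0178] -0.04
[0.0003, -0.0004, 0.0178] -0.04
[0.0003, -0.0004, 0.0178] -0.04
```

View pics/w3.png

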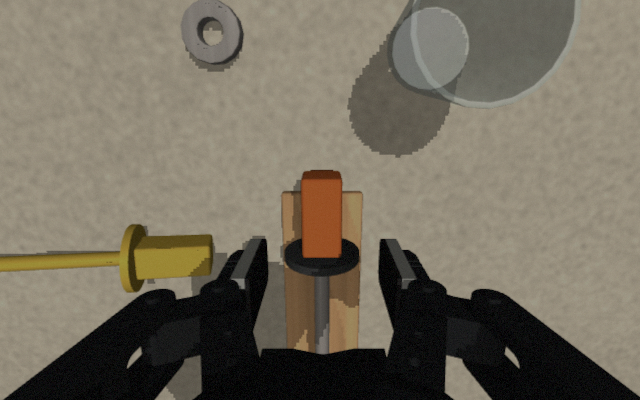

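Request:
servo_tool(
  increments=[
    {"slide":[0.0003,-0.0004,0.02],"spin":0.0},
    {"slide":[0.0003,-0.0004,0.02],"spin":0.0},
    {"slide":[0.0003,-0.0003,0.018],"spin":0.0},
    {"slide":[0.0003,-0.0003,0.013],"spin":0.0},
    {"slide":[0.0,0.0,0.0],"spin":0.0},
    {"slide":[0.0,0.0,0.0],"spin":0.0},
  ],
)

```text
clock: 4.2
position: [0.5211, 0.3407, 0.0274]
ee_rot: [0.0, 0.708, 0.707, 0.001]
contact_force: [-0.1, 0.3, 0.3]
width: 0.0518
```

```bash
python3 - <<'E'
from h import *
st=manip.get_state()
print(st["clock"],st["position"],yaw_of(st)[0],st["contact_force"],st["width"])
E
```

```text
4.2 [0.5210528  0.34066909 0.02737096] 89.90215397389456 [-0.10824461  0.31978742  0.26874913] 0.05176567337243434
```

Request:
servo_tool(
  increments=[
    {"slide":[-0.0005,0.0,0.0005],"spin":0.0},
    {"slide":[0.0,0.0,0.0],"spin":0.0},
    {"slide":[0.0,0.0,0.0],"spin":0.0},
    {"slide":[0.0,0.0,0.0],"spin":0.0},
    {"slide":[0.0,0.0,0.0],"spin":0.0},
    {"slide":[0.0,0.0,0.0],"spin":0.0},
    {"slide":[0.0,0.0,0.0],"spin":0.0},
  ],
  hand=0.0,
  newtons=100,
)

```text
clock: 4.9
position: [0.521, 0.3403, 0.0271]
ee_rot: [0.001, 0.708, 0.707, 0.001]
contact_force: [0.2, -0.7, 5.3]
width: 0.0228
```

```bash
python3 - <<'E'
from h import *
st=manip.get_state()
print(st["clock"],st["position"],yaw_of(st)[0],st["contact_force"],st["moment"],st["width"])
E
```

```text
4.9 [0.52102485 0.34027659 0.02714994] 89.92247144418536 [ 0.19149885 -0.74840275  5.26865636] [-0.11655916  0.18186327  0.01962633] 0.022841664696043196
```

Request:
servo_tool(
  increments=[
    {"slide":[0.0,0.0,-0.005],"spin":0.0},
    {"slide":[0.0,0.0,-0.01],"spin":0.0},
    {"slide":[0.0,0.0,-0.02],"spin":0.0},
    {"slide":[0.0,0.0,-0.03],"spin":0.0},
    {"slide":[0.0,0.0,-0.035],"spin":0.0},
    {"slide":[0.0,0.0,-0.03],"spin":0.0},
    {"slide":[0.0,0.0,0.0],"spin":0.0},
    {"slide":[0.0,0.0,0.0],"spin":0.0},
  ],
)

```text
clock: 5.7
position: [0.52, 0.3399, 0.1562]
ee_rot: [0.0, 0.708, 0.707, 0.0]
contact_force: [-0.3, 0.2, -1.8]
width: 0.0228
```

```bash
python3 - <<'E'
from h import *
import pickle
st=manip.get_state()
print(st["clock"],st["position"],yaw_of(st),st["contact_force"],st["moment"],st["width"])
for n in ["wrist","top","scene"]: cv2.imwrite(f"pics/{n}4.png",eyes.get_image(n))
im=cv2.imread("pics/scene4.png"); cv2.imwrite("pics/s4z.png",cv2.resize(im[170:330,300:460],None,fx=4,fy=4,interpolation=cv2.INTER_CUBIC))
pickle.dump(st,open("w4.pkl","wb"))
E
```

```text
5.7 [0.52002942 0.33992579 0.15623685] (np.float64(89.9160510700282), array([[ 1.46518461e-03,  9.99998618e-01,  7.85567564e-04],
       [ 9.99998860e-01, -1.46547124e-03,  3.64414746e-04],
       [ 3.65565469e-04,  7.85032734e-04, -9.99999625e-01]])) [-0.34545186  0.17314682 -1.82451876] [-0.04938025 -0.08585157 -0.00499392] 0.022827400741565355
```

View pics/wrist4.png

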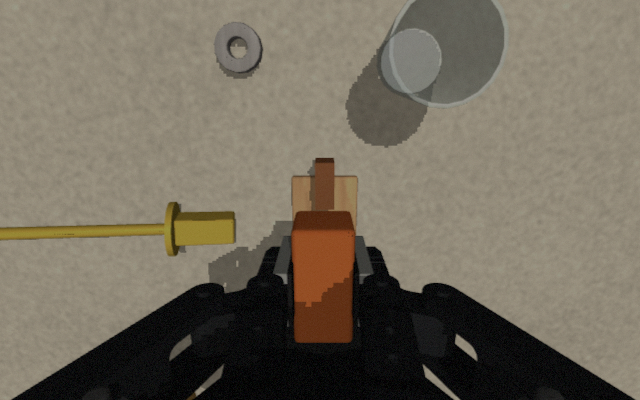

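View pics/s4z.png

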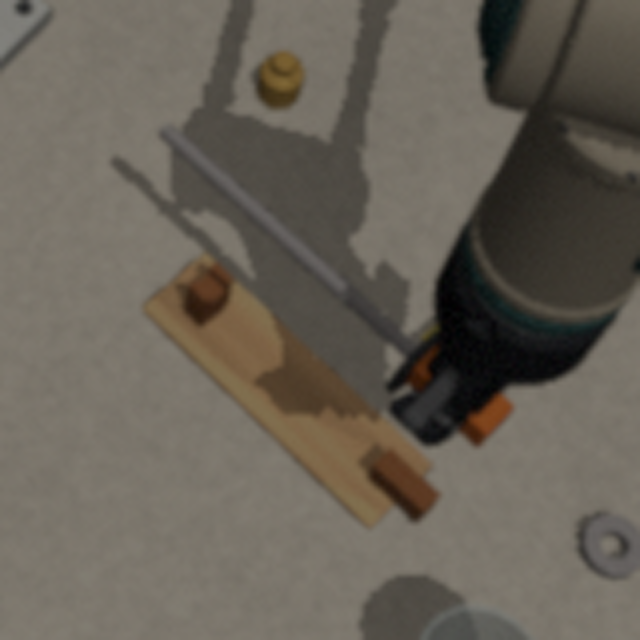

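```bash
python3 - <<'E'
from h import *
print("pred tip scene",proj("scene",[.520,.1191,.1741]),"obs",(167/4+299.6,132/4+169.6),"top",proj("top",[.52,.1191,.1741]))
im=cv2.imread("pics/top4.png");cv2.imwrite("pics/t4z.png",cv2.resize(im[160:280,180:320],None,fx=5,fy=5,interpolation=cv2.INTER_CUBIC))
E
```

```text
pred tip scene [340.26809983 201.94023089] obs (341.35, 202.6) top [284.53977028 210.60403479]
```

View pics/t4z.png

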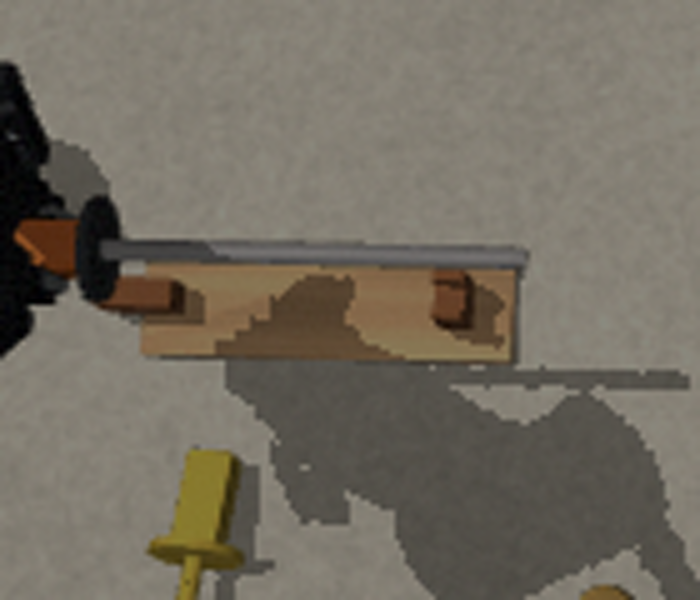

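```bash
cat >> h.py <<'E'
C=np.array([.5333,-.1516,0]);TH=np.radians(7.25);X=np.array([np.cos(TH),np.sin(TH),0]);Y=np.array([-np.sin(TH),np.cos(TH),0])
def rep(st=None):
    st=st or manip.get_state(); p=np.array(st["position"]); f=np.array(st["contact_force"]); m=np.array(st["moment"]); d=p-C
    print("t%.2f s=%.2f x=%.2f z=%.2f yaw=%.2f | tip s=%.2f axis z=%.2f | F x%.1f y%.1f z%.1f M x%.2f y%.2f z%.2f w%.4f"%(st["clock"],d@Y*1e3,d@X*1e3,p[2]*1e3,yaw_of(st)[0],d@Y*1e3-220.8,p[2]*1e3+17.9,f@X,f@Y,f[2],m@X,m@Y,m[2],st["width"]),"tilt",yaw_of(st)[1][:2,2].round(4))
E
python3 - <<'E'
from h import *
plan(C+.0004*X+.36*Y+[0,0,.15],97.25,5)
rep()
E
```

```text
now [0.5189 0.3393 0.1538] yaw 89.92 axes z [-0.0035 -0.0019 -1.    ]
[-0.027, -0.006, 0.001] -1.47
[-0.027, -0.007, 0.001] -1.47
[-0.026, -0.007, 0.001] -1.47
[-0.026, -0.008, 0.001] -1.47
[-0.026, -0.009, 0.001] -1.47
t5.85 s=488.81 x=47.65 z=153.82 yaw=89.92 | tip s=268.01 axis z=171.72 | F x0.2 y0.7 z-2.5 M x-0.01 y0.01 z0.04 w0.0223 tilt [-0.0035 -0.0019]
```

Request:
servo_tool(
  increments=[
    {"slide":[-0.027,-0.006,0.001],"spin":-1.5},
    {"slide":[-0.027,-0.007,0.001],"spin":-1.5},
    {"slide":[-0.026,-0.007,0.001],"spin":-1.5},
    {"slide":[-0.026,-0.008,0.0],"spin":-1.5},
    {"slide":[-0.026,-0.009,0.0],"spin":-1.35},
    {"slide":[0.0,0.0,0.0],"spin":0.0},
    {"slide":[0.0,0.0,0.0],"spin":0.0},
  ],
)

```text
clock: 6.55
position: [0.4893, 0.2058, 0.1518]
ee_rot: [-0.001, 0.661, 0.75, -0.001]
contact_force: [0.3, 0.1, -2.0]
width: 0.0225
```

```bash
python3 - <<'E'
from h import *
rep()
plan(C+.0004*X+.36*Y+[0,0,.0761],97.25,4,4)
E
```

```text
t6.55 s=360.09 x=1.49 z=151.76 yaw=97.17 | tip s=139.29 axis z=169.66 | F x0.3 y0.0 z-2.0 M x0.03 y0.01 z0.01 w0.0225 tilt [-0.0019 -0.    ]
now [0.4893 0.2058 0.1518] yaw 97.17 axes z [-0.0019 -0.     -1.    ]
[-0.0, -0.0003, 0.0189] -0.02
[-0.0, -0.0003, 0.0189] -0.02
[-0.0, -0.0003, 0.0189] -0.02
[-0.0, -0.0003, 0.0189] -0.02
```

Request:
servo_tool(
  increments=[
    {"slide":[0.0,-0.0003,0.019],"spin":0.0},
    {"slide":[0.0,-0.0003,0.019],"spin":0.0},
    {"slide":[0.0,-0.0003,0.019],"spin":0.0},
    {"slide":[0.0,-0.0002,0.019],"spin":0.0},
    {"slide":[0.0,0.0,0.0],"spin":0.0},
    {"slide":[0.0,0.0,0.0],"spin":0.0},
    {"slide":[0.0,0.0,0.0],"spin":0.0},
  ],
)

```text
clock: 7.25
position: [0.4897, 0.2067, 0.0775]
ee_rot: [0.001, 0.661, 0.751, 0.001]
contact_force: [0.2, -0.6, -1.2]
width: 0.0225
```

```bash
python3 - <<'E'
from h import *
rep()
for n in ["wrist","top","scene"]: cv2.imwrite(f"pics/{n}5.png",eyes.get_image(n))
rep()
a=cv2.imread("pics/scene5.png");b=cv2.imread("pics/top5.png")
z=np.hstack([cv2.resize(a[110:260,240:380],None,fx=3.5,fy=3.5,interpolation=cv2.INTER_CUBIC)[:500,:400],cv2.resize(b[160:260,270:390],None,fx=3.3,fy=5,interpolation=cv2.INTER_CUBIC)[:500,:400]]); cv2.imwrite("pics/c5.png",z)
for n in("scene","top"): print(n,proj(n,C+.0004*X+.08*Y+[0,0,.094]),proj(n,C+.0004*X+.1393*Y+[0,0,.094]))
E
```

```text
t7.25 s=360.92 x=2.00 z=77.54 yaw=97.29 | tip s=140.12 axis z=95.44 | F x0.1 y-0.6 z-1.2 M x0.03 y0.07 z0.04 w0.0225 tilt [0.0018 0.0005]
t7.40 s=360.61 x=1.74 z=77.72 yaw=97.27 | tip s=139.81 axis z=95.62 | F x-0.5 y0.5 z-1.6 M x0.05 y-0.01 z0.05 w0.0223 tilt [0.002  0.0005]
scene [287.30150802 172.47900395] [304.11279111 184.44003764]
top [365.93074547 216.64238645] [341.86283161 219.10453719]
```

View pics/c5.png

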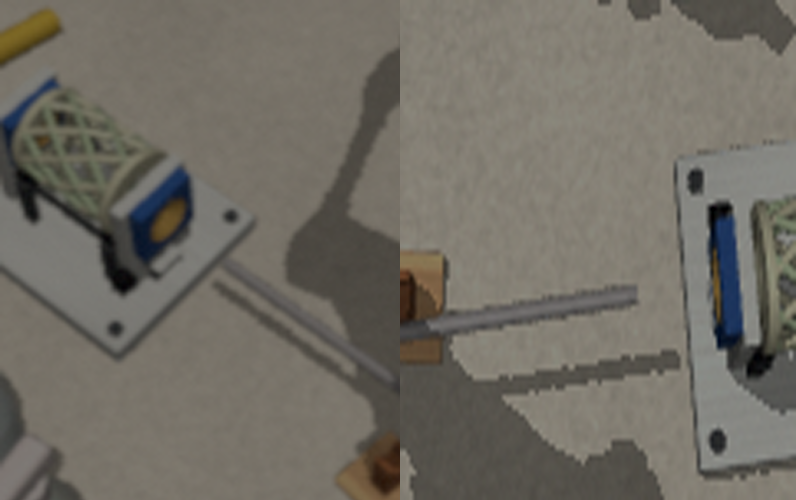

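View pics/wrist5.png

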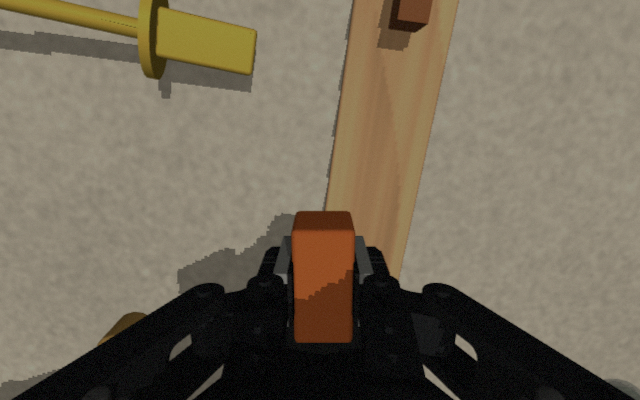

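Request:
servo_tool(
  increments=[
    {"slide":[-0.012,-0.0007,0.0005],"spin":0.0},
    {"slide":[-0.015,-0.0006,0.0005],"spin":0.0},
    {"slide":[-0.015,0.0,0.0],"spin":0.0},
    {"slide":[-0.01,0.0,0.0],"spin":0.0},
    {"slide":[-0.006,0.0,0.0],"spin":0.0},
    {"slide":[0.0,0.0,0.0],"spin":0.0},
    {"slide":[0.0,0.0,0.0],"spin":0.0},
  ],
)

```text
clock: 8.1
position: [0.4949, 0.1482, 0.0758]
ee_rot: [-0.0, 0.661, 0.75, 0.0]
contact_force: [0.1, 0.3, -0.7]
width: 0.0225
```

```bash
python3 - <<'E'
from h import *
rep()
a=eyes.get_image("scene");b=eyes.get_image("top")
rep()
z=np.hstack([cv2.resize(a[140:220,250:310],None,fx=6.6,fy=6.6,interpolation=cv2.INTER_CUBIC)[:500,:400],cv2.resize(b[190:250,330:410],None,fx=5,fy=8.3,interpolation=cv2.INTER_CUBIC)[:498,:400][:500] if 0 else cv2.resize(b[180:256,340:400],(400,528),interpolation=cv2.INTER_CUBIC)[:500]][:2]) if 0 else None
cv2.imwrite("pics/s6.png",cv2.resize(a[140:220,250:330],None,fx=7,fy=7,interpolation=cv2.INTER_CUBIC))
cv2.imwrite("pics/t6.png",cv2.resize(b[180:250,320:400],None,fx=7,fy=7,interpolation=cv2.INTER_CUBIC))
E
```

```text
t8.10 s=302.21 x=-0.26 z=75.78 yaw=97.22 | tip s=81.41 axis z=93.68 | F x0.2 y0.3 z-0.7 M x0.01 y0.04 z0.03 w0.0225 tilt [0.     0.0003]
t8.20 s=302.67 x=-0.29 z=75.77 yaw=97.28 | tip s=81.87 axis z=93.67 | F x0.1 y0.1 z-0.9 M x-0.01 y0.01 z0.02 w0.0226 tilt [0.     0.0002]
```

View pics/s6.png

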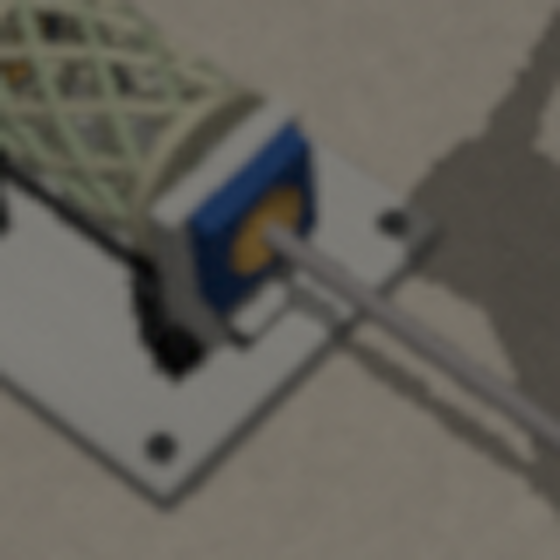

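View pics/t6.png

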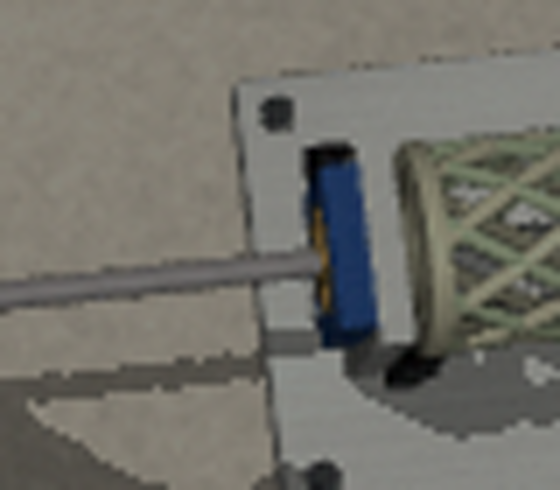

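Request:
servo_tool(
  increments=[
    {"slide":[-0.0025,0.0004,0.0],"spin":0.0},
    {"slide":[-0.0025,0.0002,0.0],"spin":0.0},
    {"slide":[-0.0025,0.0,0.0],"spin":0.0},
    {"slide":[-0.0015,0.0,0.0],"spin":0.0},
    {"slide":[-0.001,0.0,0.0],"spin":0.0},
    {"slide":[0.0,0.0,0.0],"spin":0.0},
  ],
)

```text
clock: 8.8
position: [0.4967, 0.1383, 0.0758]
ee_rot: [0.0, 0.661, 0.75, -0.0]
contact_force: [0.0, 0.1, -1.7]
width: 0.0224
```

```bash
python3 -c "
from h import *
rep()"
```

```text
t8.80 s=292.19 x=0.27 z=75.78 yaw=97.25 | tip s=71.39 axis z=93.68 | F x0.0 y0.1 z-1.7 M x0.02 y0.01 z0.01 w0.0224 tilt [ 0.     -0.0001]
```

Request:
servo_tool(
  increments=[
    {"slide":[-0.001,0.0,0.0],"spin":0.0},
    {"slide":[-0.001,0.0,0.0],"spin":0.0},
    {"slide":[-0.001,0.0,0.0],"spin":0.0},
    {"slide":[-0.001,0.0,0.0],"spin":0.0},
    {"slide":[0.0,0.0,0.0],"spin":0.0},
  ],
)

```text
clock: 9.3
position: [0.4973, 0.1343, 0.0758]
ee_rot: [0.0, 0.661, 0.75, -0.0]
contact_force: [0.5, 0.4, -1.7]
width: 0.0226
```

```bash
python3 -c "
from h import *
rep()"
```

```text
t9.30 s=288.19 x=0.33 z=75.81 yaw=97.27 | tip s=67.39 axis z=93.71 | F x0.6 y0.3 z-1.7 M x-0.06 y0.01 z-0.02 w0.0226 tilt [ 0.0001 -0.0002]
```

Request:
servo_tool(
  increments=[
    {"slide":[-0.001,0.0,0.0],"spin":0.0},
    {"slide":[-0.001,0.0,0.0],"spin":0.0},
    {"slide":[-0.001,0.0,0.0],"spin":0.0},
    {"slide":[0.0,0.0,0.0],"spin":0.0},
  ],
)

```text
clock: 9.7
position: [0.4976, 0.1313, 0.0758]
ee_rot: [0.0, 0.661, 0.75, -0.0]
contact_force: [-0.4, -0.0, -0.8]
width: 0.0228
```

```bash
python3 -c "
from h import *
rep()"
```

```text
t9.70 s=285.17 x=0.33 z=75.82 yaw=97.26 | tip s=64.37 axis z=93.72 | F x-0.4 y0.0 z-0.8 M x-0.11 y-0.01 z0.05 w0.0228 tilt [ 0.0002 -0.0002]
```

Request:
servo_tool(
  increments=[
    {"slide":[-0.0005,0.0,-0.0003],"spin":0.0},
    {"slide":[-0.001,0.0,-0.0002],"spin":0.0},
    {"slide":[-0.001,0.0,0.0],"spin":0.0},
    {"slide":[0.0,0.0,0.0],"spin":0.0},
  ],
)

```text
clock: 10.1
position: [0.4979, 0.1289, 0.0762]
ee_rot: [0.0, 0.661, 0.75, -0.0]
contact_force: [0.4, -1.2, -1.2]
width: 0.0229
```

```bash
python3 -c "
from h import *
rep()"
```

```text
t10.10 s=282.71 x=0.24 z=76.25 yaw=97.26 | tip s=61.91 axis z=94.15 | F x0.2 y-1.2 z-1.2 M x0.02 y0.02 z0.01 w0.0229 tilt [-0.     -0.0002]
```

Request:
servo_tool(
  increments=[
    {"slide":[-0.0015,0.0,0.0],"spin":0.0},
    {"slide":[-0.0015,0.0,0.0],"spin":0.0},
    {"slide":[-0.0015,0.0,0.0],"spin":0.0},
    {"slide":[-0.0015,0.0,0.0],"spin":0.0},
    {"slide":[0.0,0.0,0.0],"spin":0.0},
  ],
)

```text
clock: 10.6
position: [0.4987, 0.1228, 0.0763]
ee_rot: [0.0, 0.661, 0.75, -0.0]
contact_force: [0.2, 0.3, -1.2]
width: 0.0225
```

```bash
python3 -c "
from h import *
rep()"
```

```text
t10.60 s=276.60 x=0.34 z=76.30 yaw=97.26 | tip s=55.80 axis z=94.20 | F x0.2 y0.3 z-1.2 M x0.01 y-0.01 z0.06 w0.0225 tilt [ 0.0001 -0.0002]
```

Request:
servo_tool(
  increments=[
    {"slide":[-0.002,0.0,0.0],"spin":0.0},
    {"slide":[-0.004,0.0,0.0],"spin":0.0},
    {"slide":[-0.004,0.0,0.0],"spin":0.0},
    {"slide":[-0.004,0.0,0.0],"spin":0.0},
    {"slide":[-0.004,0.0,0.0],"spin":0.0},
    {"slide":[-0.002,0.0,0.0],"spin":0.0},
    {"slide":[0.0,0.0,0.0],"spin":0.0},
  ],
)

```text
clock: 11.3
position: [0.5012, 0.1028, 0.0763]
ee_rot: [0.0, 0.661, 0.75, -0.0]
contact_force: [0.6, -0.2, -0.7]
width: 0.0224
```

```bash
python3 -c "
from h import *
rep()"
```

```text
t11.30 s=256.44 x=0.30 z=76.27 yaw=97.24 | tip s=35.64 axis z=94.17 | F x0.5 y-0.3 z-0.7 M x-0.05 y0.01 z0.01 w0.0224 tilt [ 0.     -0.0002]
```

Request:
servo_tool(
  increments=[
    {"slide":[-0.003,0.0,0.0],"spin":0.0},
    {"slide":[-0.005,0.0,0.0],"spin":0.0},
    {"slide":[-0.006,0.0,0.0],"spin":0.0},
    {"slide":[-0.006,0.0,0.0],"spin":0.0},
    {"slide":[-0.005,0.0,0.0],"spin":0.0},
    {"slide":[-0.003,0.0,0.0],"spin":0.0},
    {"slide":[0.0,0.0,0.0],"spin":0.0},
  ],
)

```text
clock: 12.0
position: [0.5048, 0.0749, 0.0763]
ee_rot: [0.0, 0.661, 0.75, -0.0]
contact_force: [-0.3, 0.3, -1.9]
width: 0.0225
```

```bash
python3 -c "
from h import *
rep()"
```

```text
t12.00 s=228.28 x=0.34 z=76.29 yaw=97.23 | tip s=7.48 axis z=94.19 | F x-0.3 y0.3 z-1.9 M x-0.07 y0.01 z0.00 w0.0225 tilt [ 0.0001 -0.0002]
```

Request:
servo_tool(
  increments=[
    {"slide":[-0.003,0.0,0.0],"spin":0.0},
    {"slide":[-0.006,0.0,0.0],"spin":0.0},
    {"slide":[-0.007,0.0,0.0],"spin":0.0},
    {"slide":[-0.007,0.0,0.0],"spin":0.0},
    {"slide":[-0.007,0.0,0.0],"spin":0.0},
    {"slide":[-0.007,0.0,0.0],"spin":0.0},
    {"slide":[-0.005,0.0,0.0],"spin":0.0},
    {"slide":[0.0,0.0,0.0],"spin":0.0},
  ],
)

```text
clock: 12.8
position: [0.5102, 0.033, 0.0763]
ee_rot: [0.0, 0.661, 0.75, -0.0]
contact_force: [0.3, -0.3, -1.5]
width: 0.0226
```

```bash
python3 -c "
from h import *
rep()
a=eyes.get_image('scene');b=eyes.get_image('top')
cv2.imwrite('pics/s7.png',cv2.resize(a[125:205,225:325],None,fx=7,fy=7,interpolation=cv2.INTER_CUBIC))
cv2.imwrite('pics/t7.png',cv2.resize(b[180:250,330:440],None,fx=7,fy=7,interpolation=cv2.INTER_CUBIC))
rep()"
```

```text
t12.80 s=185.99 x=0.40 z=76.30 yaw=97.21 | tip s=-34.81 axis z=94.20 | F x0.3 y-0.3 z-1.5 M x-0.07 y-0.05 z0.07 w0.0226 tilt [ 0.0002 -0.0004]
t12.90 s=186.60 x=0.33 z=76.31 yaw=97.24 | tip s=-34.20 axis z=94.21 | F x0.1 y-0.4 z-0.2 M x-0.10 y-0.05 z0.01 w0.0224 tilt [ 0.0001 -0.0002]
```

View pics/s7.png

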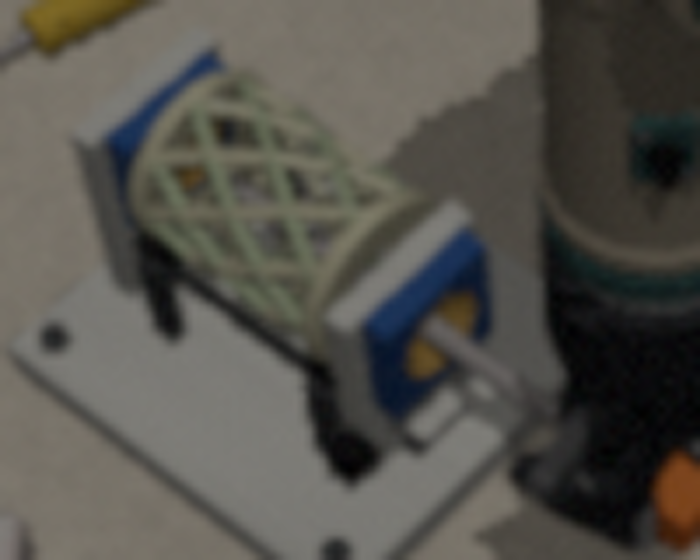

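View pics/t7.png

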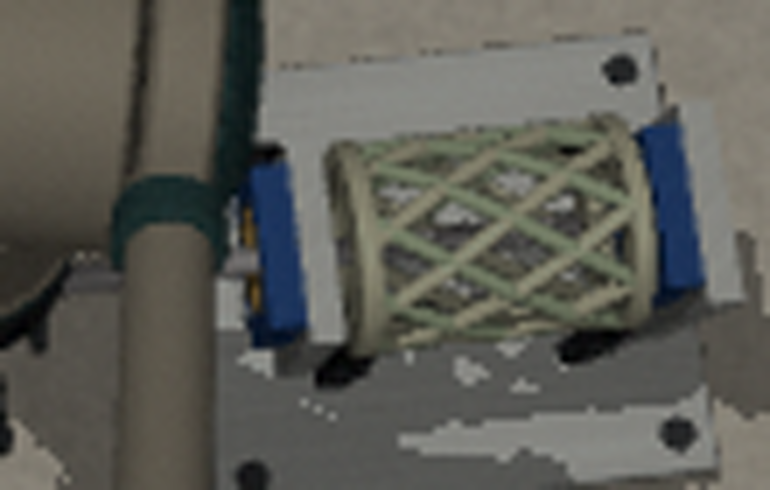

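Request:
servo_tool(
  increments=[
    {"slide":[-0.003,0.0,-0.0004],"spin":0.0},
    {"slide":[-0.005,0.0,0.0],"spin":0.0},
    {"slide":[-0.005,0.0,0.0],"spin":0.0},
    {"slide":[-0.005,0.0,0.0],"spin":0.0},
    {"slide":[-0.005,0.0,0.0],"spin":0.0},
    {"slide":[-0.002,0.0,0.0],"spin":0.0},
    {"slide":[0.0,0.0,0.0],"spin":0.0},
  ],
)

```text
clock: 13.6
position: [0.5133, 0.0086, 0.0767]
ee_rot: [0.0, 0.661, 0.75, 0.0]
contact_force: [0.3, -0.2, -2.2]
width: 0.0227
```

```bash
python3 -c "
from h import *
rep()"
```

```text
t13.60 s=161.43 x=0.33 z=76.68 yaw=97.22 | tip s=-59.37 axis z=94.58 | F x0.3 y-0.2 z-2.2 M x0.07 y0.03 z0.00 w0.0227 tilt [ 0.0001 -0.    ]
```

Request:
servo_tool(
  increments=[
    {"slide":[-0.0015,0.0,0.0],"spin":0.0},
    {"slide":[-0.0015,0.0,0.0],"spin":0.0},
    {"slide":[-0.001,0.0,0.0],"spin":0.0},
    {"slide":[-0.001,0.0,0.0],"spin":0.0},
    {"slide":[-0.001,0.0,0.0],"spin":0.0},
    {"slide":[0.0,0.0,0.0],"spin":0.0},
  ],
)

```text
clock: 14.2
position: [0.514, 0.0029, 0.0767]
ee_rot: [0.0, 0.661, 0.75, -0.0]
contact_force: [-0.1, 0.7, -1.0]
width: 0.0227
```

```bash
python3 -c "
from h import *
rep()"
```

```text
t14.20 s=155.74 x=0.33 z=76.68 yaw=97.26 | tip s=-65.06 axis z=94.58 | F x0.0 y0.7 z-1.0 M x-0.00 y0.05 z0.01 w0.0227 tilt [ 0.     -0.0001]
```

Request:
servo_tool(
  increments=[
    {"slide":[-0.001,0.0,0.0],"spin":0.0},
    {"slide":[-0.001,0.0,0.0],"spin":0.0},
    {"slide":[-0.001,0.0,0.0],"spin":0.0},
    {"slide":[-0.001,0.0,0.0],"spin":0.0},
    {"slide":[0.0,0.0,0.0],"spin":0.0},
  ],
)

```text
clock: 14.7
position: [0.5145, -0.0011, 0.0767]
ee_rot: [0.0, 0.661, 0.75, -0.0]
contact_force: [0.5, -0.2, -1.7]
width: 0.0226
```

```bash
python3 -c "
from h import *
rep()"
```

```text
t14.70 s=151.70 x=0.33 z=76.68 yaw=97.26 | tip s=-69.10 axis z=94.58 | F x0.5 y-0.3 z-1.7 M x-0.01 y0.00 z-0.00 w0.0226 tilt [ 0.     -0.0001]
```

Request:
servo_tool(
  increments=[
    {"slide":[-0.001,0.0,0.0],"spin":0.0},
    {"slide":[-0.0015,0.0,0.0],"spin":0.0},
    {"slide":[-0.0015,0.0,0.0],"spin":0.0},
    {"slide":[-0.0015,0.0,0.0],"spin":0.0},
    {"slide":[-0.0015,0.0,0.0],"spin":0.0},
    {"slide":[0.0,0.0,0.0],"spin":0.0},
  ],
)

```text
clock: 15.3
position: [0.5154, -0.0081, 0.0767]
ee_rot: [0.0, 0.661, 0.75, -0.0]
contact_force: [1.0, -0.7, -2.1]
width: 0.0223
```

```bash
python3 -c "
from h import *
rep()"
```

```text
t15.30 s=144.62 x=0.36 z=76.69 yaw=97.25 | tip s=-76.18 axis z=94.59 | F x0.9 y-0.9 z-2.1 M x0.01 y-0.01 z0.10 w0.0223 tilt [ 0.0001 -0.0001]
```

Request:
servo_tool(
  increments=[
    {"slide":[-0.002,0.0002,0.0],"spin":0.0},
    {"slide":[-0.003,0.0,0.0],"spin":0.0},
    {"slide":[-0.003,0.0,0.0],"spin":0.0},
    {"slide":[-0.003,0.0,0.0],"spin":0.0},
    {"slide":[-0.002,0.0,0.0],"spin":0.0},
    {"slide":[0.0,0.0,0.0],"spin":0.0},
  ],
)

```text
clock: 15.9
position: [0.5173, -0.0211, 0.0767]
ee_rot: [0.0, 0.661, 0.75, -0.0]
contact_force: [0.8, -0.6, -2.3]
width: 0.0223
```

```bash
python3 -c "
from h import *
rep()"
```

```text
t15.90 s=131.50 x=0.58 z=76.70 yaw=97.24 | tip s=-89.30 axis z=94.60 | F x0.7 y-0.7 z-2.3 M x0.03 y-0.00 z0.01 w0.0223 tilt [ 0.0001 -0.0001]
```

Request:
servo_tool(
  increments=[
    {"slide":[-0.003,0.0,0.0],"spin":0.0},
    {"slide":[-0.003,0.0,0.0],"spin":0.0},
    {"slide":[-0.003,0.0,0.0],"spin":0.0},
    {"slide":[-0.003,0.0,0.0],"spin":0.0},
    {"slide":[-0.002,0.0,0.0],"spin":0.0},
    {"slide":[-0.001,0.0,0.0],"spin":0.0},
    {"slide":[0.0,0.0,0.0],"spin":0.0},
  ],
)

```text
clock: 16.6
position: [0.5191, -0.0358, 0.0767]
ee_rot: [0.0, 0.661, 0.75, -0.0]
contact_force: [0.2, 0.3, -0.7]
width: 0.0226
```

```bash
python3 -c "
from h import *
rep()"
```

```text
t16.60 s=116.70 x=0.54 z=76.69 yaw=97.25 | tip s=-104.10 axis z=94.59 | F x0.2 y0.3 z-0.7 M x0.00 y0.04 z-0.08 w0.0226 tilt [ 0.     -0.0001]
```

Six millimetres remain; I'll advance slowly from here and watch the axial force.

Request:
servo_tool(
  increments=[
    {"slide":[-0.001,0.0,0.0],"spin":0.0},
    {"slide":[-0.001,0.0,0.0],"spin":0.0},
    {"slide":[-0.001,0.0,0.0],"spin":0.0},
    {"slide":[0.0,0.0,0.0],"spin":0.0},
  ],
)

```text
clock: 17.0
position: [0.5195, -0.0387, 0.0767]
ee_rot: [0.0, 0.661, 0.75, -0.0]
contact_force: [0.0, -0.6, -2.9]
width: 0.0226
```

Request:
servo_tool(
  increments=[
    {"slide":[-0.0005,0.0,0.0],"spin":0.0},
    {"slide":[-0.0005,0.0,0.0],"spin":0.0},
    {"slide":[0.0,0.0,0.0],"spin":0.0},
  ],
)

```text
clock: 17.3
position: [0.5196, -0.0396, 0.0767]
ee_rot: [0.0, 0.661, 0.75, -0.0]
contact_force: [0.1, -0.2, -1.3]
width: 0.0222
```

```bash
python3 -c "
from h import *
rep()"
```

```text
t17.30 s=112.79 x=0.53 z=76.71 yaw=97.26 | tip s=-108.01 axis z=94.61 | F x0.0 y-0.2 z-1.3 M x0.06 y-0.08 z0.01 w0.0222 tilt [ 0.0001 -0.0001]
```

Request:
servo_tool(
  increments=[
    {"slide":[-0.0005,0.0,0.0],"spin":0.0},
    {"slide":[-0.0005,0.0,0.0],"spin":0.0},
    {"slide":[0.0,0.0,0.0],"spin":0.0},
  ],
)

```text
clock: 17.6
position: [0.5196, -0.0405, 0.0767]
ee_rot: [-0.0, 0.661, 0.75, 0.0]
contact_force: [-0.0, 0.2, -0.3]
width: 0.0221
```

Request:
servo_tool(
  increments=[
    {"slide":[-0.0005,0.0,0.0],"spin":0.0},
    {"slide":[0.0,0.0,0.0],"spin":0.0},
  ],
)

```text
clock: 17.8
position: [0.5196, -0.0405, 0.0767]
ee_rot: [-0.0, 0.661, 0.75, 0.0]
contact_force: [-0.6, 2.7, -0.8]
width: 0.0227
```

Request:
servo_tool(
  increments=[
    {"slide":[-0.0005,0.0,0.0],"spin":0.0},
    {"slide":[0.0,0.0,0.0],"spin":0.0},
  ],
)

```text
clock: 18.0
position: [0.5196, -0.0406, 0.0767]
ee_rot: [-0.001, 0.661, 0.75, 0.001]
contact_force: [-0.7, 4.9, -0.5]
width: 0.0223
```

```bash
python3 -c "
from h import *
rep()"
```

```text
t18.00 s=111.86 x=0.46 z=76.70 yaw=97.22 | tip s=-108.94 axis z=94.60 | F x-0.1 y5.0 z-0.5 M x0.78 y0.02 z-0.05 w0.0223 tilt [-0.0003  0.0018]
```

Request:
servo_tool(
  increments=[
    {"slide":[-0.0005,0.0,0.0],"spin":0.0},
    {"slide":[-0.0003,0.0,0.0],"spin":0.0},
    {"slide":[0.0,0.0,0.0],"spin":0.0},
  ],
)

```text
clock: 18.3
position: [0.5196, -0.0406, 0.0768]
ee_rot: [-0.001, 0.661, 0.75, 0.001]
contact_force: [-0.0, 7.9, 1.4]
width: 0.0225
```

```bash
python3 -c "
from h import *
rep()
a=eyes.get_image('scene');w=eyes.get_image('wrist')
cv2.imwrite('pics/s8.png',cv2.resize(a[125:205,225:325],None,fx=7,fy=7,interpolation=cv2.INTER_CUBIC));cv2.imwrite('pics/w8.png',w)
rep()"
```

```text
t18.30 s=111.81 x=0.45 z=76.75 yaw=97.20 | tip s=-108.99 axis z=94.65 | F x1.0 y7.9 z1.4 M x1.05 y-0.06 z-0.08 w0.0225 tilt [-0.0004  0.0031]
t18.40 s=111.81 x=0.42 z=76.75 yaw=97.20 | tip s=-108.99 axis z=94.65 | F x0.9 y6.6 z0.8 M x1.04 y-0.11 z-0.04 w0.0227 tilt [-0.0005  0.0031]
```

View pics/s8.png

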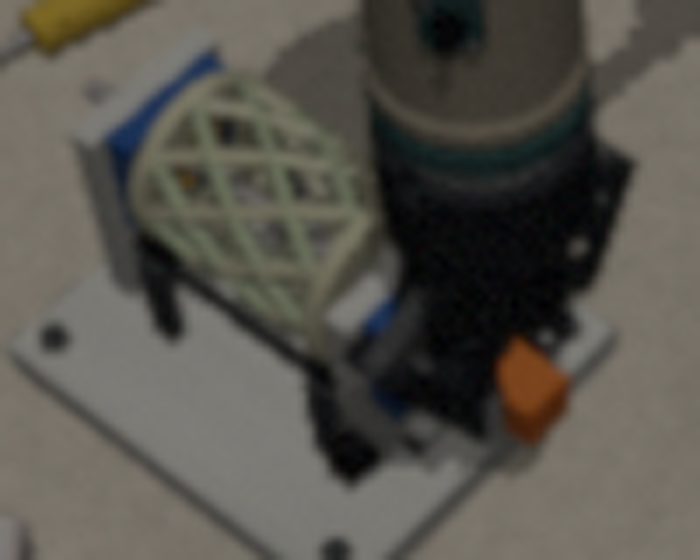

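View pics/w8.png

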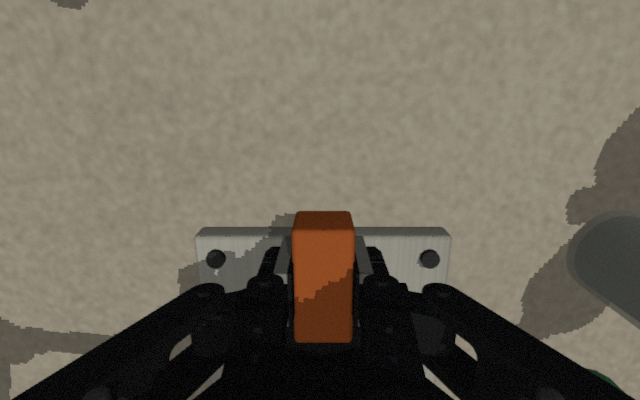

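Request:
servo_tool(
  increments=[
    {"slide":[0.0006,0.0,0.0],"spin":0.0},
    {"slide":[0.0,0.0,0.0],"spin":0.0},
  ],
)

```text
clock: 18.6
position: [0.5196, -0.0406, 0.0767]
ee_rot: [-0.001, 0.661, 0.75, 0.001]
contact_force: [-1.1, 6.5, 0.4]
width: 0.0227
```

Request:
servo_tool(
  increments=[
    {"slide":[0.0,0.0,0.0],"spin":0.0},
    {"slide":[0.0,0.0,0.0],"spin":0.0},
    {"slide":[0.0,0.0,0.0],"spin":0.0},
    {"slide":[0.0,0.0,0.0],"spin":0.0},
    {"slide":[0.0,0.0,0.0],"spin":0.0},
    {"slide":[0.0,0.0,0.0],"spin":0.0},
  ],
  hand=0.6,
)

```text
clock: 19.2
position: [0.5199, -0.0419, 0.0767]
ee_rot: [0.0, 0.661, 0.75, -0.0]
contact_force: [-0.4, -0.8, 0.2]
width: 0.0512
```

```bash
python3 -c "
from h import *
rep()
a=eyes.get_image('scene');w=eyes.get_image('wrist')
cv2.imwrite('pics/s9.png',cv2.resize(a[125:205,225:325],None,fx=7,fy=7,interpolation=cv2.INTER_CUBIC));cv2.imwrite('pics/w9.png',w)
"
```

```text
t19.20 s=110.50 x=0.55 z=76.72 yaw=97.26 | tip s=-110.30 axis z=94.62 | F x-0.4 y-0.7 z0.2 M x-0.00 y0.00 z0.04 w0.0512 tilt [ 0.0001 -0.0002]
```

View pics/w9.png

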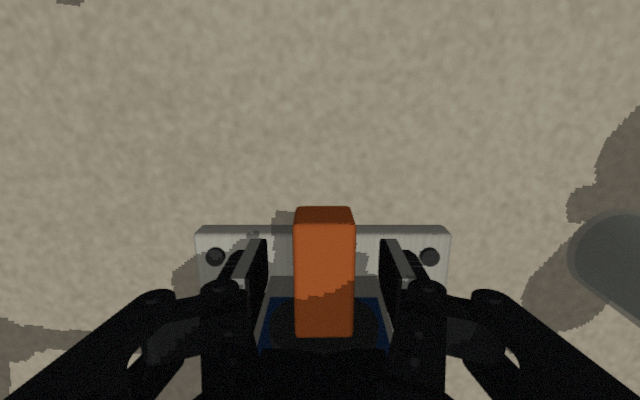

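The fingers are off both sides of the handle and the flange disc shows dark against the blue face. Next I rise straight up.

Request:
servo_tool(
  increments=[
    {"slide":[0.0,0.0,-0.015],"spin":0.0},
    {"slide":[0.0,0.0,-0.03],"spin":0.0},
    {"slide":[0.0,0.0,-0.04],"spin":0.0},
    {"slide":[0.0,0.0,-0.045],"spin":0.0},
    {"slide":[0.015,0.0,-0.04],"spin":0.0},
    {"slide":[0.015,0.0,0.0],"spin":0.0},
    {"slide":[0.0,0.0,0.0],"spin":0.0},
    {"slide":[0.0,0.0,0.0],"spin":0.0},
  ],
)

```text
clock: 20.1
position: [0.515, -0.0119, 0.2453]
ee_rot: [-0.001, 0.661, 0.751, -0.001]
contact_force: [-0.2, -1.1, -0.9]
width: 0.051
```

```bash
python3 -c "
from h import *
import pickle
st=manip.get_state();w=eyes.get_image('wrist');pickle.dump(st,open('w10.pkl','wb'))
a=eyes.get_image('scene');b=eyes.get_image('top')
cv2.imwrite('pics/w10.png',cv2.resize(w[180:330,230:410],None,fx=4,fy=4,interpolation=cv2.INTER_CUBIC))
cv2.imwrite('pics/w10f.png',w);cv2.imwrite('pics/s10f.png',a)
cv2.imwrite('pics/s10.png',cv2.resize(a[125:205,225:325],None,fx=7,fy=7,interpolation=cv2.INTER_CUBIC))
rep(st)"
```

```text
t20.10 s=140.91 x=-0.48 z=245.34 yaw=97.32 | tip s=-79.89 axis z=263.24 | F x-0.4 y-1.0 z-0.9 M x0.04 y-0.00 z0.08 w0.0510 tilt [-0.0026 -0.0003]
```

View pics/w10.png

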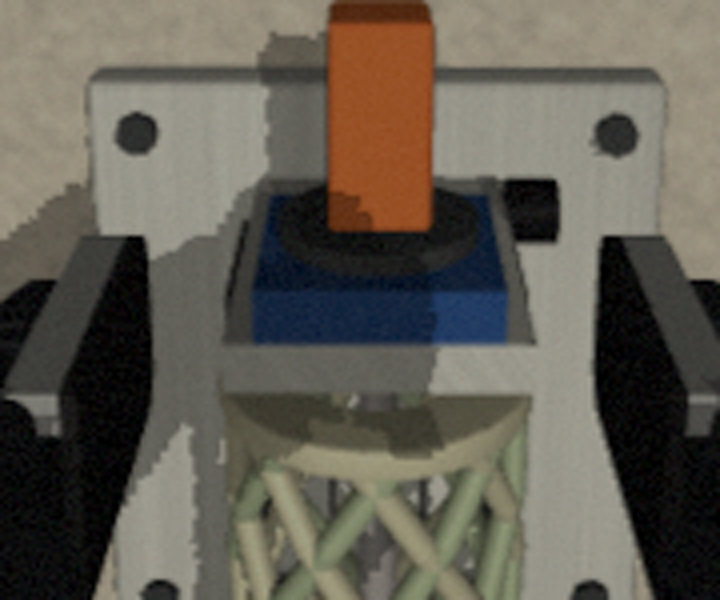

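View pics/s10.png

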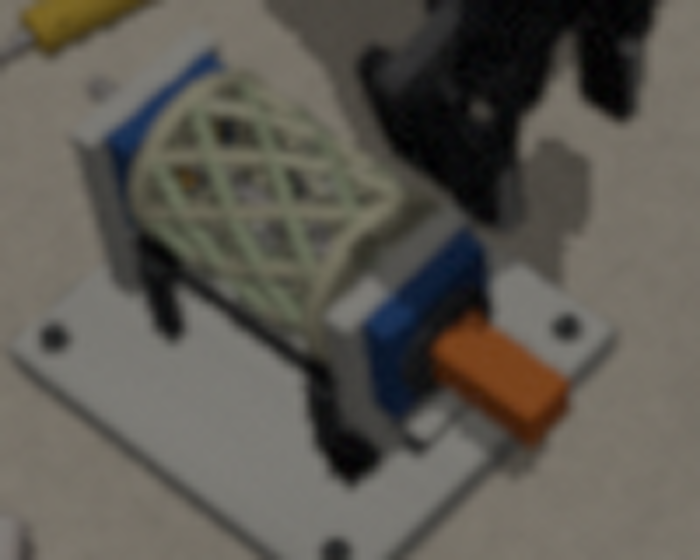

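View pics/s10f.png

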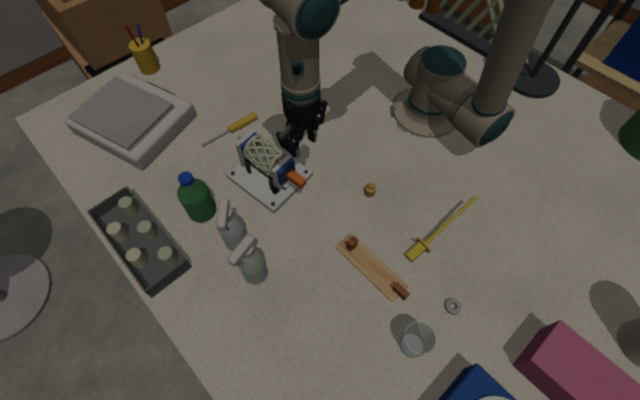

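```bash
python3 -c "
from h import *
import pickle
st=pickle.load(open('w10.pkl','rb'))
f=lambda x,y:((x+.5)/4+229.5,(y+.5)/4+179.5)
for n,p,z in [('rear',f(382,22),.1065),('rear lo',f(382,2),.083),('handle front',f(382,232),.1065),('blue top',f(380,291),.1225),('scrL',f(137,134),.02),('scrR',f(616,134),.02)]:
    q=onz('wrist',p,z,st)-C; print(n,(q@X*1e3).round(1),(q@Y*1e3).round(1))
"
```

```text
rear 0.9 137.4
rear lo 1.0 136.0
handle front 1.1 87.6
blue top 0.6 80.7
scrL -70.2 80.2
scrR 70.1 80.6
```

```bash
python3 -c "
from h import *
import pickle
st=pickle.load(open('w10.pkl','rb'))
g=lambda p:((p[0]-229.5)*4-.5,(p[1]-179.5)*4-.5)
def P(s,z): return np.round(g(proj('wrist',C+.0008*X+s*Y+[0,0,z],st)),1)
print('blue top',P(.08,.1225))
for d in (0,.001,.002,.003): print(d,'flange front top',P(.08+d,.1185),'flange back top',P(.085+d,.1185),'handle front',P(.085+d,.1065),'rear',P(.135+d,.1065))
im=cv2.imread('pics/w10.png'); print([(r,im[r,300].tolist(),im[r,355].tolist()) for r in range(200,300,5)])
"
```

```text
blue top [380.8 293.7]
0 flange front top [380.8 285.6] flange back top [380.8 265. ] handle front [380.6 242.4] rear [381.5  32.4]
0.001 flange front top [380.8 281.5] flange back top [380.9 260.8] handle front [380.6 238.4] rear [381.5  28. ]
0.002 flange front top [380.8 277.4] flange back top [380.9 256.7] handle front [380.7 234.4] rear [381.5  23.6]
0.003 flange front top [380.8 273.2] flange back top [380.9 252.5] handle front [380.7 230.3] rear [381.5  19.1]
[(200, [14, 14, 15], [21, 47, 97]), (205, [23, 24, 23], [22, 51, 102]), (210, [19, 20, 19], [22, 54, 108]), (215, [10, 14, 13], [25, 51, 101]), (220, [15, 14, 14], [20, 50, 101]), (225, [16, 16, 11], [19, 48, 100]), (230, [15, 13, 18], [15, 35, 70]), (235, [18, 16, 15], [13, 12, 4]), (240, [21, 22, 23], [13, 18, 17]), (245, [28, 30, 27], [20, 23, 21]), (250, [24, 25, 22], [17, 14, 13]), (255, [23, 23, 24], [20, 21, 20]), (260, [32, 23, 19], [30, 31, 30]), (265, [35, 15, 7], [29, 31, 29]), (270, [31, 14, 0], [31, 30, 33]), (275, [37, 20, 9], [35, 30, 23]), (280, [39, 21, 12], [36, 20, 11]), (285, [38, 27, 16], [37, 21, 9]), (290, [49, 28, 13], [48, 30, 13]), (295, [65, 39, 21], [65, 37, 22])]
```

```bash
python3 -c "
import cv2
w=cv2.imread('pics/w10f.png');cv2.imwrite('pics/w11.png',cv2.convertScaleAbs(cv2.resize(w[220:262,285:362],None,fx=10,fy=10,interpolation=cv2.INTER_NEAREST),alpha=2.2))"
```

```text
(no output)
```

View pics/w11.png

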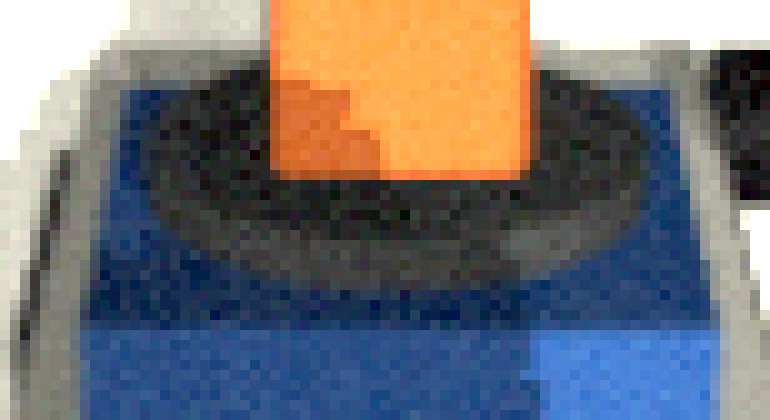

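The measured gap is a bit ambiguous: about 1–1.5 mm off nominal, which is near the calibration error. I'll check it by feel, using closed fingers to push gently on the rear end of the handle.

Request:
servo_tool(
  increments=[
    {"slide":[0.015,0.001,0.0],"spin":0.0},
    {"slide":[0.012,0.0,0.01],"spin":0.0},
    {"slide":[0.0,0.0,0.03],"spin":0.0},
    {"slide":[0.0,0.0,0.04],"spin":0.0},
    {"slide":[0.0,0.0,0.04],"spin":0.0},
    {"slide":[0.0,0.0,0.03],"spin":0.0},
    {"slide":[0.0,0.0,0.01],"spin":0.0},
    {"slide":[0.0,0.0,0.0],"spin":0.0},
  ],
  hand=0.0,
  newtons=20,
)

```text
clock: 21.05
position: [0.5123, 0.0157, 0.0851]
ee_rot: [-0.002, 0.661, 0.751, -0.001]
contact_force: [0.4, 0.7, -0.6]
width: -0.0002
```

Request:
servo_tool(
  increments=[
    {"slide":[0.0,0.0,0.0],"spin":0.0},
    {"slide":[0.0,0.0,0.0],"spin":0.0},
  ],
)

```text
clock: 21.25
position: [0.5151, 0.0149, 0.0883]
ee_rot: [0.001, 0.661, 0.751, 0.001]
contact_force: [-0.2, -0.1, -0.4]
width: 0.0002
```

```bash
python3 -c "
from h import *
rep()
w=eyes.get_image('wrist');cv2.imwrite('pics/w12.png',w)"
```

```text
t21.25 s=167.51 x=2.99 z=88.32 yaw=97.28 | tip s=-53.29 axis z=106.22 | F x-0.2 y-0.0 z-0.4 M x0.02 y-0.03 z0.02 w0.0002 tilt [ 0.0036 -0.0004]
```

View pics/w12.png

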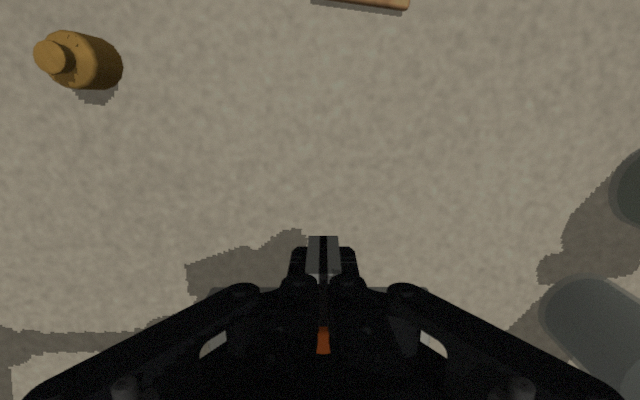

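Request:
servo_tool(
  increments=[
    {"slide":[-0.004,-0.0013,0.002],"spin":0.0},
    {"slide":[-0.004,-0.001,0.002],"spin":0.0},
    {"slide":[-0.004,0.0,0.0],"spin":0.0},
    {"slide":[-0.002,0.0,0.0],"spin":0.0},
    {"slide":[0.0,0.0,0.0],"spin":0.0},
    {"slide":[0.0,0.0,0.0],"spin":0.0},
  ],
)

```text
clock: 21.9
position: [0.5132, 0.0006, 0.0827]
ee_rot: [0.0, 0.661, 0.75, 0.0]
contact_force: [0.2, -0.3, 0.1]
width: 0.0001
```

Request:
servo_tool(
  increments=[
    {"slide":[-0.001,0.0,0.0],"spin":0.0},
    {"slide":[-0.001,0.0,0.0],"spin":0.0},
    {"slide":[0.0,0.0,0.0],"spin":0.0},
  ],
)

```text
clock: 22.2
position: [0.5134, -0.0013, 0.0827]
ee_rot: [0.0, 0.661, 0.751, -0.0]
contact_force: [-0.8, 0.9, 0.1]
width: -0.0001
```

```bash
python3 -c "
from h import *
rep()"
```

```text
t22.20 s=151.61 x=-0.74 z=82.68 yaw=97.27 | tip s=-69.19 axis z=100.58 | F x-0.7 y0.9 z0.1 M x0.00 y-0.02 z-0.02 w-0.0001 tilt [ 0.     -0.0001]
```

Request:
servo_tool(
  increments=[
    {"slide":[-0.001,0.0005,0.0],"spin":0.0},
    {"slide":[-0.001,0.0005,0.0],"spin":0.0},
    {"slide":[0.0,0.0,0.0],"spin":0.0},
  ],
)

```text
clock: 22.5
position: [0.5148, -0.0032, 0.0827]
ee_rot: [0.0, 0.661, 0.75, 0.0]
contact_force: [-0.2, 0.4, 0.7]
width: -0.0001
```

Request:
servo_tool(
  increments=[
    {"slide":[-0.001,0.0,0.0],"spin":0.0},
    {"slide":[0.0,0.0,0.0],"spin":0.0},
  ],
)

```text
clock: 22.7
position: [0.5148, -0.0042, 0.0827]
ee_rot: [0.0, 0.661, 0.75, -0.0]
contact_force: [0.1, 0.3, 0.2]
width: -0.0001
```

Request:
servo_tool(
  increments=[
    {"slide":[-0.001,0.0,0.0],"spin":0.0},
    {"slide":[0.0,0.0,0.0],"spin":0.0},
  ],
)

```text
clock: 22.9
position: [0.5148, -0.0051, 0.0827]
ee_rot: [-0.0, 0.661, 0.75, 0.0]
contact_force: [0.7, 0.8, -0.1]
width: -0.0002
```

```bash
python3 -c "
from h import *
rep()"
```

```text
t22.90 s=147.67 x=0.15 z=82.66 yaw=97.26 | tip s=-73.13 axis z=100.56 | F x0.8 y0.7 z-0.1 M x-0.01 y-0.06 z-0.04 w-0.0002 tilt [-0.0001  0.0001]
```

Request:
servo_tool(
  increments=[
    {"slide":[-0.0005,0.0,0.0],"spin":0.0},
    {"slide":[0.0,0.0,0.0],"spin":0.0},
  ],
)

```text
clock: 23.1
position: [0.5148, -0.0052, 0.0827]
ee_rot: [-0.0, 0.661, 0.75, 0.0]
contact_force: [-0.4, 2.2, 0.9]
width: -0.0004
```

Request:
servo_tool(
  increments=[
    {"slide":[-0.0005,0.0,0.0],"spin":0.0},
    {"slide":[0.0,0.0,0.0],"spin":0.0},
  ],
)

```text
clock: 23.3
position: [0.5148, -0.0053, 0.0827]
ee_rot: [-0.001, 0.661, 0.75, 0.0]
contact_force: [-1.1, 4.7, 1.6]
width: -0.0002
```

Request:
servo_tool(
  increments=[
    {"slide":[-0.0005,0.0,0.0],"spin":0.0},
    {"slide":[0.0,0.0,0.0],"spin":0.0},
  ],
)

```text
clock: 23.5
position: [0.5148, -0.0054, 0.0828]
ee_rot: [-0.001, 0.661, 0.75, 0.001]
contact_force: [-0.7, 6.7, 3.0]
width: -0.0001
```

```bash
python3 -c "
from h import *
rep()"
```

```text
t23.50 s=147.40 x=0.06 z=82.76 yaw=97.22 | tip s=-73.40 axis z=100.66 | F x0.2 y6.7 z3.0 M x0.93 y0.05 z-0.02 w-0.0001 tilt [-0.0005  0.0022]
```

```bash
python3 - <<'E'
from h import *
from scipy.optimize import least_squares
c=eyes.calibration("wrist"); K=np.array([[c["fx"],0,c["cx"]],[0,c["fy"],c["cy"]],[0,0,1]])
w=cv2.imread("pics/w10f.png"); g=w.max(2)
def dark(x,y,r=8):
    m=(g[y-r:y+r+1,x-r:x+r+1]<75).astype(np.uint8); n,l,s,ce=cv2.connectedComponentsWithStats(m)
    i=min(range(1,n),key=lambda i:np.linalg.norm(ce[i]-r)); return ce[i]+[x-r,y-r],s[i,4]
sc=[dark(*p) for p in [(264,213),(384,213),(378,328),(270,328)]]; print(sc)
hsv=cv2.cvtColor(w,cv2.COLOR_BGR2HSV); o=cv2.inRange(hsv,(4,150,40),(16,255,255)); r=np.where(o[:, 325])[0]; print("orange rows",r.min(),r.max(), w[178:190,325].tolist()); 
row=np.where(o[210])[0]; print(row.min(),row.max())
b=cv2.cvtColor(w,cv2.COLOR_BGR2HSV)[:,:,2]
print([(y,w[y,300].tolist()) for y in range(246,270)])
E
```

```text
[(array([263.7125, 212.825 ]), np.int32(80)), (array([383.54878049, 213.3902439 ]), np.int32(82)), (array([377.2238806, 329.2238806]), np.int32(67)), (array([269.625   , 328.890625]), np.int32(64))]
orange rows 180 237 [[127, 145, 152], [110, 126, 137], [35, 57, 93], [17, 41, 81], [12, 38, 79], [15, 40, 81], [18, 41, 82], [21, 51, 103], [34, 73, 144], [37, 78, 152], [38, 82, 153], [37, 81, 151]]
312 337
[(246, [41, 26, 18]), (247, [37, 22, 10]), (248, [39, 22, 10]), (249, [43, 28, 19]), (250, [39, 25, 9]), (251, [36, 20, 5]), (252, [43, 26, 13]), (253, [61, 34, 21]), (254, [62, 37, 16]), (255, [58, 34, 17]), (256, [60, 36, 19]), (257, [62, 36, 22]), (258, [62, 36, 20]), (259, [65, 40, 26]), (260, [62, 38, 18]), (261, [62, 38, 19]), (262, [62, 37, 16]), (263, [65, 37, 22]), (264, [62, 38, 25]), (265, [67, 49, 37]), (266, [82, 78, 74]), (267, [91, 98, 99]), (268, [89, 97, 98]), (269, [92, 100, 101])]
```

```bash
python3 - <<'E'
from h import *
from scipy.optimize import least_squares
c=eyes.calibration("wrist"); K=np.array([[c["fx"],0,c["cx"]],[0,c["fy"],c["cy"]],[0,0,1]])
sc=np.array([(263.71,212.83),(383.55,213.39),(377.22,329.22),(269.63,328.89)])
uv=np.r_[sc,[(292.8,252.5),(356.8,252.5)],[(311.6,184.8),(337.8,184.8),(337.8,237.5),(311.6,237.5)],[(324.7,248.8)]]
o=np.array([(-70,80,20),(70,80,20),(70,-80,20),(-70,-80,20)],float)
def model(v,e):
    b=np.array([(-28,80,128),(28,80,128)],float)+[v[6],0,v[7]]
    h=np.array([(-12,135,112),(12,135,112),(12,85,112),(-12,85,112),(0,80,124)],float)+[v[9],v[8],v[7]+e]
    h[2:4,2]+=.3*0
    return cv2.projectPoints(np.r_[o,b,h],v[:3],v[3:6],K,None)[0][:,0]
ok,r,t=cv2.solvePnP(o,sc,K,None)
for e in (0,-1,-1.5):
    s=least_squares(lambda v:(model(v,e)-uv).ravel(),np.r_[r[:,0],t[:,0],0,-6,0,0]); print(e,"dx,dz,gap,xh",s.x[6:].round(2),"cov",np.sqrt(np.diag(np.linalg.inv(s.jac.T@s.jac)))[6:].round(2)); print(s.fun.reshape(-1,2).round(2).tolist())
E
```

```text
0 dx,dz,gap,xh [ 1.27 -6.32  1.95  1.15] cov [2.68 4.66 0.75 2.56]
[[-0.02, 0.22], [0.01, -0.07], [-0.05, -0.0], [0.07, -0.06], [-0.0, -0.12], [0.0, 0.05], [-0.56, 0.01], [0.73, 0.06], [-0.04, 0.2], [-0.07, 0.13], [-0.06, -0.38]]
-1 dx,dz,gap,xh [ 1.27 -5.85  1.56  1.15] cov [2.69 4.67 0.75 2.55]
[[-0.01, 0.16], [-0.0, -0.13], [-0.03, 0.03], [0.05, -0.03], [-0.05, -0.1], [0.05, 0.07], [-0.53, 0.08], [0.69, 0.13], [-0.07, 0.16], [-0.04, 0.1], [-0.06, -0.46]]
-1.5 dx,dz,gap,xh [ 1.27 -5.61  1.37  1.15] cov [2.7  4.68 0.75 2.55]
[[-0.0, 0.14], [-0.01, -0.16], [-0.03, 0.04], [0.04, -0.01], [-0.07, -0.09], [0.07, 0.09], [-0.51, 0.11], [0.67, 0.16], [-0.09, 0.14], [-0.02, 0.08], [-0.06, -0.49]]
```

Request:
servo_tool(
  increments=[
    {"slide":[-0.0005,0.0,0.0],"spin":0.0},
    {"slide":[-0.0003,0.0,0.0],"spin":0.0},
    {"slide":[0.0,0.0,0.0],"spin":0.0},
  ],
)

```text
clock: 23.8
position: [0.5147, -0.0054, 0.0828]
ee_rot: [-0.001, 0.661, 0.75, 0.001]
contact_force: [-0.4, 7.8, 2.5]
width: 0.0003
```

Request:
servo_tool(
  increments=[
    {"slide":[-0.0005,0.0,0.0],"spin":0.0},
    {"slide":[0.0,0.0,0.0],"spin":0.0},
  ],
)

```text
clock: 24.0
position: [0.5148, -0.0055, 0.0829]
ee_rot: [-0.002, 0.661, 0.75, 0.001]
contact_force: [-0.7, 10.7, 4.2]
width: 0.0001
```

```bash
python3 -c "
from h import *
rep()
a=eyes.get_image('scene');cv2.imwrite('pics/s13.png',cv2.resize(a[145:195,255:325],None,fx=11,fy=11,interpolation=cv2.INTER_CUBIC))"
```

```text
t24.00 s=147.31 x=0.05 z=82.89 yaw=97.18 | tip s=-73.49 axis z=100.79 | F x0.6 y10.7 z4.2 M x1.49 y-0.05 z-0.03 w0.0001 tilt [-0.0007  0.0044]
```

View pics/s13.png

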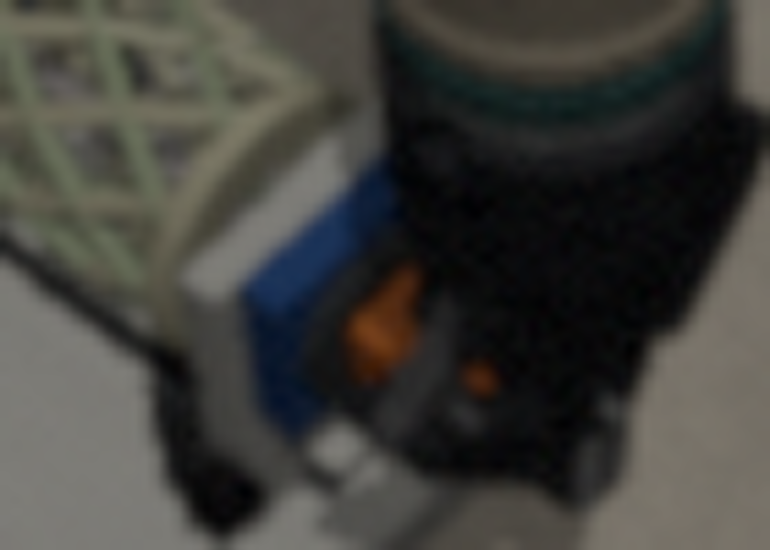

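The push test held firm at 10.7 N with no axle motion. I'll now look straight down the flange/face plane to check for a gap.

Request:
servo_tool(
  increments=[
    {"slide":[0.01,0.0,0.0],"spin":0.0},
    {"slide":[0.002,0.0,-0.03],"spin":0.0},
    {"slide":[0.0,0.0,-0.045],"spin":0.0},
    {"slide":[0.0,0.0,-0.045],"spin":0.0},
    {"slide":[-0.02,0.0,-0.01],"spin":0.0},
    {"slide":[-0.045,0.0,0.0],"spin":0.0},
    {"slide":[-0.045,0.0,0.0],"spin":0.0},
    {"slide":[-0.038,0.0,0.0],"spin":0.0},
  ],
)

```text
clock: 24.85
position: [0.5326, -0.1455, 0.213]
ee_rot: [0.001, 0.661, 0.751, -0.001]
contact_force: [1.2, 0.9, -1.1]
width: 0.0003
```

Request:
servo_tool(
  increments=[
    {"slide":[0.0,0.0,0.02],"spin":0.0},
    {"slide":[0.0,0.0,0.0],"spin":0.0},
    {"slide":[0.0,0.0,0.0],"spin":0.0},
    {"slide":[0.0,0.0,0.0],"spin":0.0},
  ],
)

```text
clock: 25.25
position: [0.5327, -0.1423, 0.1933]
ee_rot: [0.001, 0.66, 0.751, -0.0]
contact_force: [-0.0, -0.2, 0.0]
width: 0.0002
```

```bash
python3 -c "
from h import *
import pickle
st=manip.get_state();w=eyes.get_image('wrist');pickle.dump(st,open('w14.pkl','wb'));rep(st);rep()
cv2.imwrite('pics/w14f.png',w)
print('cam s',(cam('wrist',st)[2]-C)@Y,cam('wrist',st)[2][2])"
```

```text
t25.25 s=9.27 x=0.56 z=193.35 yaw=97.33 | tip s=-211.53 axis z=211.25 | F x-0.0 y-0.2 z0.0 M x-0.02 y-0.03 z-0.04 w0.0002 tilt [ 0.0008 -0.0008]
t25.30 s=9.33 x=0.65 z=193.51 yaw=97.34 | tip s=-211.47 axis z=211.41 | F x-0.6 y0.5 z-0.1 M x-0.02 y0.03 z0.05 w-0.0001 tilt [ 0.0011 -0.0009]
cam s 0.08075758853236933 0.3360216210990703
```

View pics/w14f.png

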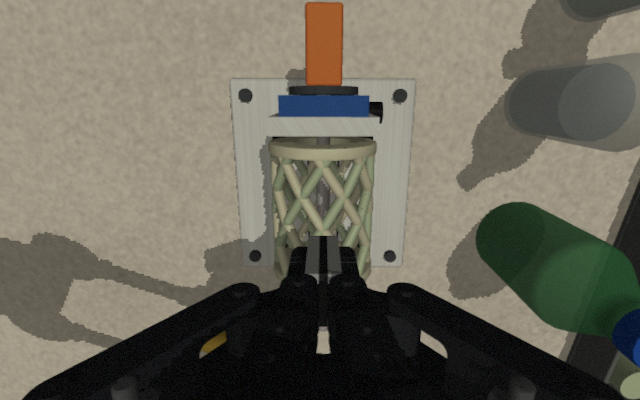

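```bash
python3 - <<'E'
from h import *
import pickle
w=cv2.imread('pics/w14f.png')
cv2.imwrite('pics/w14.png',cv2.convertScaleAbs(cv2.resize(w[78:128,265:385],None,fx=6.5,fy=6.5,interpolation=cv2.INTER_NEAREST),alpha=2))
for y in range(80,104): print(y,w[y,300].tolist(),w[y,312].tolist(),w[y,324].tolist(),w[y,340].tolist(),w[y,284].tolist())
st=pickle.load(open('w14.pkl','rb'))
for d in (0,.001,.002): print(d,[proj('wrist',C+.0006*X+s*Y+[0,0,z],st).round(1)[1] for s,z in [(.08,.122),(.08+d,.118),(.08+d,.094),(.085+d,.118),(.085+d,.106),(.135+d,.106)]])
print(proj('wrist',C+.07*X+.08*Y+[0,0,.02],st))
E
```

```text
80 [89, 96, 96] [39, 86, 160] [39, 85, 157] [36, 77, 150] [147, 158, 160]
81 [93, 101, 102] [43, 90, 162] [41, 88, 159] [37, 78, 149] [149, 162, 162]
82 [96, 102, 105] [43, 88, 161] [39, 86, 157] [36, 77, 151] [151, 163, 162]
83 [96, 104, 105] [41, 85, 158] [37, 83, 154] [37, 77, 147] [150, 161, 163]
84 [95, 102, 103] [32, 69, 139] [37, 73, 138] [34, 69, 133] [149, 162, 162]
85 [86, 93, 93] [31, 59, 107] [36, 59, 95] [33, 59, 106] [151, 164, 165]
86 [49, 49, 49] [46, 46, 45] [50, 51, 51] [48, 49, 48] [149, 163, 164]
87 [38, 41, 40] [47, 47, 47] [51, 51, 52] [44, 48, 45] [148, 162, 163]
88 [38, 41, 40] [51, 54, 51] [52, 55, 54] [45, 43, 45] [151, 162, 163]
89 [38, 40, 40] [43, 44, 44] [51, 53, 51] [46, 47, 45] [152, 162, 164]
90 [38, 42, 37] [47, 46, 47] [49, 52, 51] [43, 46, 44] [151, 162, 164]
91 [38, 38, 39] [49, 50, 49] [51, 50, 51] [47, 47, 47] [152, 165, 165]
92 [39, 40, 39] [44, 45, 43] [48, 51, 50] [48, 48, 48] [151, 164, 164]
93 [35, 37, 34] [43, 43, 43] [49, 49, 49] [41, 41, 39] [154, 166, 166]
94 [43, 35, 28] [39, 31, 23] [55, 49, 41] [37, 29, 25] [143, 151, 150]
95 [81, 54
[... 312 characters left out ...]
4, 63, 34] [106, 63, 38] [106, 64, 34]
100 [108, 67, 40] [105, 64, 36] [107, 65, 41] [104, 65, 36] [106, 64, 38]
101 [107, 65, 37] [107, 64, 37] [105, 65, 37] [105, 61, 34] [104, 60, 34]
102 [106, 64, 35] [105, 60, 34] [105, 64, 36] [106, 62, 37] [107, 67, 41]
103 [106, 63, 35] [109, 66, 39] [103, 61, 33] [105, 64, 37] [104, 64, 37]
0 [np.float64(96.8), np.float64(96.8), np.float64(96.7), np.float64(88.5), np.float64(88.8), np.float64(3.9)]
0.001 [np.float64(96.8), np.float64(95.1), np.float64(95.2), np.float64(86.8), np.float64(87.2), np.float64(2.1)]
0.002 [np.float64(96.8), np.float64(93.5), np.float64(93.7), np.float64(85.1), np.float64(85.6), np.float64(0.3)]
[399.32595503  96.58947562]
```

View pics/w14.png

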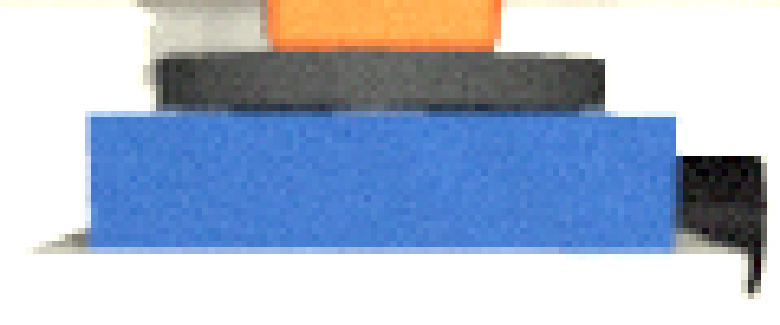

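Seen edge-on, the flange's front edge is at row 94 and the blue edge at row 94.9. No background shows between them, and both bearing edge and screws sit about 1 mm from my stand estimate, which explains the earlier apparent gap. The flange is home, so I'm handing in.

```bash
python3 -c "
from h import *
a=eyes.get_image('scene');cv2.imwrite('pics/s15.png',a);rep();print(manip.sign_off())"
```

```text
t25.35 s=9.34 x=0.72 z=193.55 yaw=97.34 | tip s=-211.46 axis z=211.45 | F x0.1 y-0.1 z0.5 M x-0.01 y0.03 z0.05 w-0.0003 tilt [ 0.0013 -0.0009]
the job is handed in; nothing more can be done
None
```

View pics/s15.png

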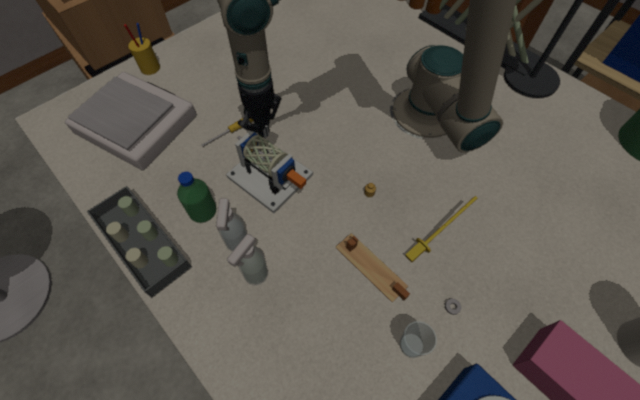

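The axle is fully home: it went through the first bearing, the lattice and the second bearing until the flange seated, and I let go and handed in at about 25 s. While sliding in, the forces stayed around 1–2 N. Seating the flange took about 8 N. The highest reading of all was about 11 N, when I pushed on the back of the handle with closed fingers to test the fit. The limit is 25 N.

- **Final checks:** The push test met a firm stop with no further travel. A straight-down wrist view showed the flange against the blue face, with at most about 0.5 mm between them. The lattice is in its cradle and the other objects look undisturbed. The gripper was clear of everything, and the force reading was near zero.
- **One check disagreed:** An earlier, slanted wrist view suggested the flange was 1–1.5 mm short of home. The straight-down view showed my estimate of the stand's position was about 1 mm off along the axle, which accounts for most of that. I take the flange as seated.

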